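Pack the patio crate by the back gate

ROBOT

A 6-joint arm with a two-finger parallel gripper is mounted at the origin on the work surface. World frame = base frame: x ahead of the robot, y to its left, z up, the work surface at z = 0. Lengths are in mm, angles in degrees, forces in N, time in s.
With the tool pointing down it reaches from about 275 to 725 mm from the base axis. Payload 15.9 kg.
Tool frame: the origin (TCP) lies at the very end of the fingers, on their centre line; the grasp point (between the pads) lies 19 mm behind it (ctrl.pinch_z is the z of the grasp point in the tool frame, in mm); z points along the fingers, y is the direction in which the jaws open and shut (so a half turn about z gives the same grasp; the last joint's range is limited). The gripper opens to 85 mm and grips with 20 to 120 N. Pads are 22 mm wide; open, the fingers measure 114 mm over their backs; the gripper's body (76 mm by 85 mm) begins 54 mm behind the grasp point. The pads swing forward as they close: fully open they stand 13 mm farther back than shut.
Start: joints at [68.927, 12.198, -1.971, 75.831, 0, 90], TCP at [179.775, 466.547, 231.306] pointing down, gripper open.
Joint ranges: [-170.91, 170.91], [-42.67, 98.43], [-65.05, 77.54], [-120.47, 116.71], [-90, 82.35], [-180, 180]. Speed limits (degrees/s): [108.29, 108.29, 136.94, 147.25, 180, 180].

INTERFACE

Orientations are given as [roll, pitch, yaw] about the fixed x, y, z axes, in that order (R = Rz(yaw) Ry(pitch) Rx(roll)).
In Python, from station import ctrl, vision gives the robot as it stands.
- The arm moves only by the tool play_rows, never from a script. Its argument "series" is text: rows parted by semicolons, each of 7 numbers parted by spaces: the shift along the tool's x, y, z scaled (see below), then the turn, a rotation vector about the tool's x, y, z scaled (see below), then the opening, from 0 (shut) to 1 (fully open). A call has 1 to 5 rows; each row is the pose to reach, as a shift and turn from the pose commanded when the call began, along the tool's axes at that moment, turning the shorter way round; what a row does not reach only later rows make up. The controller multiplies each number of a shift by 30 cm and each number of a turn by pi rad. A row lasts 1/12 s, in which the tool goes at most 41.7 mm and 7.16 degrees, less where a joint would pass 70% of its speed; a pose out of reach is approached as far as the arm can. A call with a number of a shift or a turn outside -1 to 1 is refused whole. A call with a gripper value outside its range is refused whole. The fingers move at their own pace and stop on an object; "grip_force" is the grip in N (left out, the last holds). Time passes only in rows, so rows that repeat a pose let the fingers close. It gives the time, the measured TCP pose, the force and the opening at its end, in the units of the state.
- ctrl.get_state(): the state, without advancing time (a new reading comes with each control period).
- vision.get_image(name): name is "side" or "top" or "wrist"; returns the picture (480x640x3 uint8, red, green, blue); there is no depth.
- vision.calibration(name): a dict with "intrinsics" (3x3 intrinsics, pixels), "camera_from_world" (4x4, takes a point from world to camera coordinates); the wrist camera has in their place "tool_from_camera" (4x4, takes a point from camera to tool coordinates, whose origin is the TCP and whose axes are the flange's). Camera axes: x right, y down, z forward; pixel columns grow to the right and rows downward; lengths in mm; the calibration is good to about 2 mm. The wrist camera is an equidistant fisheye: a pixel r from the principal point sees the ray r / f radians off the axis. A picture is of the moment at which its call begins: read the wrist's pose just before it. calibration takes no time and is no camera call.
- ctrl.hand_in(): hands the job in, once; it reports no verdict.
Trained networks look in the newest picture that a camera, given by its name, has taken for a name from the list of things; names that differ only in an ending like _2 or _b are one class to them, and where a whole thing is asked for, a point or a joint stands for the part that bears it (a point fixed in the world has none). Each returns a list of dicts, best first, with "confidence" (0 to 1); they miss things now and then, are a little off and sometimes report something else, mostly with a low value. They report only what shows in the picture. A call takes as long as a camera call. They do not tell look-alikes from the thing itself.
- vision.masks_of(camera, target): "region" (480x640 bool, what is visible of it).
- vision.place_of(camera, target): "location" ([x, y, z] in mm, in the coordinates of the camera as it stood for that picture, good to about 4 mm: a listed point, or the origin of a listed thing).
The state is a dict: "time_s": time; "qpos": joint angles; "qvel": joint speeds; "joint_torque": joint torques, N m; "tool_pos": TCP position; "orientation": TCP orientation; "ft_force": force on the tool from outside, world axes, zero at the start; "moment": the same for the moment, N m; "grip_width": opening from 0.0 (shut) to 1.0 (fully open).
Only numpy, scipy, OpenCV 4.12 (cv2) and the standard library are available. Lean on these libraries where they do the work, as an engineer would, in place of code of your own. Each camera call takes 0.05 s, during which the arm holds its last target.

TASK

Pack the four patio things into the black crate, each in the insert opening made for its shape and size: the glass jar in the wide deep round well, the small metal twist lid in the shallow round seat, the toggle latch flat in the oblong seat, and the blue watering-can rose with its neck down in the narrow round hole. The rose hangs in the keyhole of the metal hanger, so slide it along to the wide end before lifting it free. Set each thing fully home and level, keep the jar upright all the way, and leave everything let go of and at rest.

Things in the scene. Friction and masses are not known exactly. Their poses are not given: they have to be found in the camera images.
- jar: Empty open glass jar, standing upright. Body 64 mm in diameter up to 75 mm height, then a shoulder to a 52 mm neck from 86 mm to the mouth at 100 mm. Wall 4 mm, about 220 g. Origin: centre of the underside; z up.
- lid: The small steel twist lid: a disc 46 mm in diameter, 16 mm tall, lying flat, about 20 g. Origin: centre of the underside; z up. (A larger lid, 72 mm in diameter, also lies about and is not part of the job.)
- latch: Steel toggle latch lying flat: base plate 72 (x) x 26 (y) mm, 5 mm thick, with a lever body 18 mm wide (y) on it, running from x = -29 to +21 mm, its top 28 mm above the underside. Pinch it across the lever body, along its y. About 120 g. Origin: centre of the base plate's underside; x along its length, z up.
- rose: Blue plastic watering-can rose, neck down, 60 g. Diameters by height: bead 26 mm (0 to 6), neck 14 mm (to 24), collar 48 mm with flat underside at 24, flaring to the head, 58 mm (34 to 46); flat top at 48 mm. Origin: centre of the bead's underside, z up. It hangs in the hanger's slot, collar on the plate, bead below it: there it lifts only 12 mm until the bead catches.
- hanger: Fixed aluminium bridge, 140 (x) x 80 (y) mm, feet 116 mm over y; level plate 6 mm thick, top 60 mm high. Keyhole along x: slot 18 mm wide from x = -34 mm, then an eight-sided wide end 40 mm across, centred at x = +25, y = 0; only there the rose lifts out. The rose starts at about x = -22. Origin: centre of the footprint on the work surface; x from narrow to wide end, z up.
- jar_insert: Grey block 100 x 100 x 45 mm in any bay of a fixed black crate 218 mm square; block tops flush with its rim, 50 mm high. Origin: centre of the underside, 5 mm above the work surface; x, y along its sides, z up. In its middle, with a black floor, a round well 80 mm in diameter, 35 mm deep (its floor 10 mm above the origin). For the jar.
- lid_insert: Grey block 100 x 100 x 45 mm in any bay of a fixed black crate 218 mm square; block tops flush with its rim, 50 mm high. Origin: centre of the underside, 5 mm above the work surface; x, y along its sides, z up. In its middle, with a black floor, a round seat 58 mm in diameter, 5 mm deep (its floor 40 mm above the origin). For the small lid.
- latch_insert: Grey block 100 x 100 x 45 mm in any bay of a fixed black crate 218 mm square; block tops flush with its rim, 50 mm high. Origin: centre of the underside, 5 mm above the work surface; x, y along its sides, z up. In its middle, with a black floor, an oblong seat 86 mm (x) by 40 mm (y), 8 mm deep (its floor 37 mm above the origin). For the latch, long side along x, either way round.
- rose_insert: Grey block 100 x 100 x 45 mm in any bay of a fixed black crate 218 mm square; block tops flush with its rim, 50 mm high. Origin: centre of the underside, 5 mm above the work surface; x, y along its sides, z up. In its middle, with a black floor, a round hole 40 mm in diameter, 35 mm deep. For the rose's neck: the collar rests on the block's top, the rose's origin 21 mm above the block's.
Mind the look-alikes: they are no part of the job. What is shaped like the jar but orange or red is not meant.

How it is judged:
By the outcome, as a careful person would: the job done as asked, in the order asked, and still so for the second after the job is handed in, with the robot touching nothing.
It also fails if it takes over 118 s, if anything falls off the work surface, if the arm or the gripper's body presses on something with over 40 N, if the wrist force passes 120 N, or if a joint passes its speed limit or range.

## Working session

There is one attempt and no reset: what is moved stays moved. The work goes in short steps, Python scripts to look and compute and a tool call to move; the robot and the scene stay as the last step left them, time stands still between calls to the robot, and variables do not carry over. Pictures are saved under pics/ and viewed, and the job is handed in when it is done.

Besides the shell and the picture viewer there is one more tool, called after "Call:" as a command line: name --argument value ..., lists and objects as JSON in quotes. play_rows: Moves the arm, as the interface text tells. Shifts and turns lie within -1 to 1; 1 stands for 30 cm of shift or pi rad of turn. Its arguments: {"type":"object","properties":{"series":{"type":"string"},"grip_force":{"type":"number"}},"required":["series"]}

```bash
ls -la; mkdir -p pics
python3 - <<'E'
from station import ctrl, vision
import cv2,numpy as np
s=ctrl.get_state();print(s, ctrl.pinch_z)
for n in ['side','top','wrist']:
    c=vision.calibration(n);print(n,{k:np.round(np.array(v),3).tolist() for k,v in c.items()})
    im=vision.get_image(n);cv2.imwrite(f'pics/{n}0.png',im[:,:,::-1])
E
```

```text
total 12
drwxr-xr-x  3 agent agent 4096 Dec  7 15:34 .
drwxr-xr-x 23 root  root  4096 Dec  7 15:34 ..
drwxr-xr-x  2 agent agent 4096 Dec  7 15:34 pics
{'time_s': 0.0, 'qpos': array([ 6.89270319e+01,  1.22239129e+01, -2.00757563e+00,  7.58285865e+01,
       -6.36088422e-05,  9.00023110e+01]), 'qvel': array([-0.05916671,  0.10346674, -0.07227893, -0.08133894,  0.04643764,
        0.06214931]), 'joint_torque': array([ 6.06328627e-03, -6.86168647e+01,  4.87117088e+01,  1.74234185e-02,
        4.33376154e-04, -2.13011134e-06]), 'tool_pos': array([179.66622336, 466.26979452, 230.8285058 ]), 'orientation': array([-1.79939925e+02,  6.60318964e-05,  1.58924721e+02]), 'ft_force': array([ 0.76160548, -0.43715193, -0.16965738]), 'moment': array([ 0.03081336, -0.0153081 , -0.00508955]), 'grip_width': 1.0004012462061707} -18.700000000000003
side {'intrinsics': [[555.823, 0.0, 326.899], [0.0, 555.823, 238.245], [0.0, 0.0, 1.0]], 'camera_from_world': [[0.694, -0.72, -0.006, -353.176], [-0.525, -0.502, -0.688, 261.365], [0.492, 0.48, -0.726, 1149.637], [0.0, 0.0, 0.0, 1.0]]}
top {'intrinsics': [[515.396, 0.0, 317.995], [0.0, 515.396, 234.006], [0.0, 0.0, 1.0]], 'camera_from_world': [[-0.017, -1.0, -0.021, -48.773], [-0.994, 0.019, -0.106, 452.069], [0.107, 0.019, -0.994, 1199.753], [0.0, 0.0, 0.0, 1.0]]}
wrist {'intrinsics': [[371.648, 0.0, 316.89], [0.0, 371.648, 241.236], [0.0, 0.0, 1.0]], 'tool_from_camera': [[-0.001, -0.961, -0.275, 70.053], [1.0, -0.001, -0.0, -1.443], [0.0, -0.275, 0.961, -142.871], [0.0, 0.0, 0.0, 1.0]]}
```

View pics/top0.png

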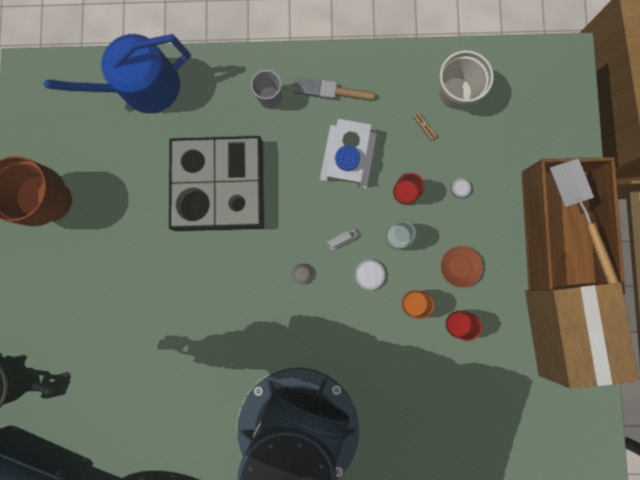

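View pics/side0.png

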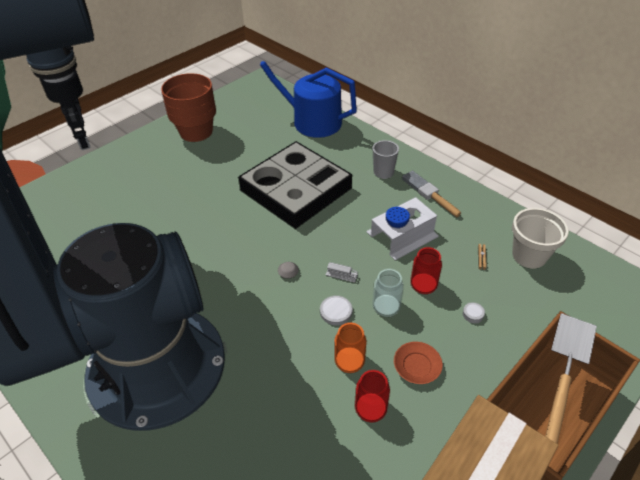

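View pics/wrist0.png

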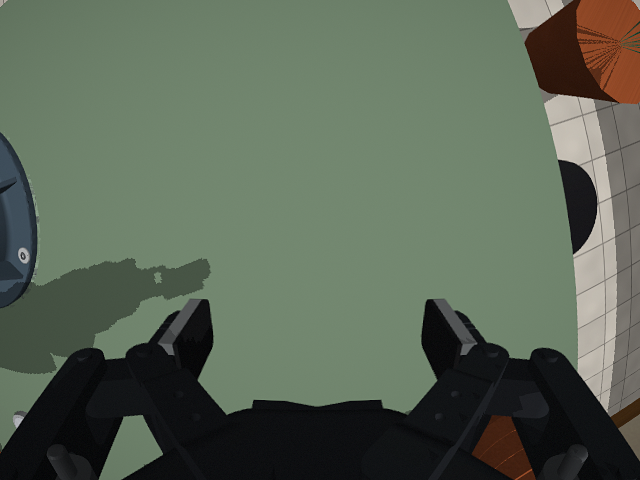

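The top view shows these candidates:

| Thing | Candidates (pixel) | Choice |
|---|---|---|
| Jar | clear glass (401,235); red (408,188) and (464,325); orange (418,304) | clear glass |
| Lid | small white disc (461,187); larger white disc (370,275); grey knob (303,273) | small disc |
| Latch | (343,238), or clothes-peg (425,125) | (343,238) |
| Rose | (347,158) in the hanger | (347,158) |

The crate bays are jar (192,204), lid (192,160), latch (236,160) and rose (236,203). I'll measure these next.

```bash
cat > h.py <<'E'
from station import ctrl, vision
import cv2,numpy as np
from scipy.spatial.transform import Rotation as Rn
def pose():
    s=ctrl.get_state();return np.array(s['tool_pos']),Rn.from_euler('xyz',s['orientation'],degrees=True).as_matrix(),s
def T_wc(n):  # world_from_camera
    c=vision.calibration(n)
    if n!='wrist': return np.linalg.inv(np.array(c['camera_from_world']))
    p,R,_=pose();T=np.eye(4);T[:3,:3]=R;T[:3,3]=p
    return T@np.array(c['tool_from_camera'])
def ray(n,uv,T):
    K=np.array(vision.calibration(n)['intrinsics'])
    d=np.array([(uv[0]-K[0,2])/K[0,0],(uv[1]-K[1,2])/K[1,1]])
    if n=='wrist':
        r=np.hypot(*d);v=np.array([*(d*np.sinc(r/np.pi)),np.cos(r)])
    else: v=np.array([*d,1.])
    return T[:3,3],T[:3,:3]@v
def atz(n,uv,z,T):
    o,v=ray(n,uv,T);return o+v*(z-o[2])/v[2]
def proj(n,P,T):
    K=np.array(vision.calibration(n)['intrinsics']);c=np.linalg.inv(T)@np.append(P,1);c=c[:3]
    if n=='wrist':
        th=np.arctan2(np.hypot(c[0],c[1]),c[2]);q=th*c[:2]/(np.hypot(c[0],c[1])+1e-9)
    else:q=c[:2]/c[2]
    return q*K[0,0]+K[:2,2]
def go(p,yaw,tilt=None):
    """print shift/turn numbers to reach world p, yaw pointing down"""
    p0,R0,s=pose()
    d=R0.T@(np.array(p)-p0)
    R=Rn.from_euler('xyz',[180,0,yaw],degrees=True).as_matrix()
    r=Rn.from_matrix(R0.T@R).as_rotvec()
    rows=max(np.linalg.norm(d)/41.7,np.degrees(np.linalg.norm(r))/7.16)
    print('GO',p,yaw,'shift',np.round(d/300,3),'turn',np.round(r/np.pi,3),'rows~%.1f'%rows)
def find(n,names,T):
    for t in names:
        for d in vision.place_of(n,t)[:6]:
            w=T@np.append(d['location'],1);print(n,t,'%.2f'%d['confidence'],np.round(w[:3],0),'px',np.round(proj(n,w[:3],T)))
E
python3 - <<'E'
from h import *
for n in ['top','side']:
    vision.get_image(n)
    find(n,['jar','lid','latch','rose','hanger','jar_insert','lid_insert','latch_insert','rose_insert'],T_wc(n))
E
python3 -c "
import cv2
i=cv2.imread('pics/top0.png')
a=cv2.resize(i[120:300,280:480],None,fx=3.5,fy=3.2);b=a[:600,:700];cv2.imwrite('pics/crop0.png',b)"
```

```text
top jar 0.84 [ 440. -249.    2.] px [398. 238.]
top jar 0.84 [ 281. -282.   -2.] px [414. 304.]
top jar 0.80 [ 549. -269.   -0.] px [405. 193.]
top jar 0.66 [ 233. -388.   -1.] px [460. 324.]
top lid 0.89 [ 563. -399.    4.] px [459. 186.]
top latch 0.87 [ 438. -115.    2.] px [342. 240.]
top jar_insert 0.76 [523. 234.   6.] px [198. 208.]
top lid_insert 0.65 [627. 239.   3.] px [197. 166.]
top latch_insert 0.97 [631. 136.  10.] px [238. 163.]
top latch_insert 0.31 [ 644. -129.    1.] px [346. 156.]
top rose_insert 0.70 [530. 133.   1.] px [240. 204.]
top rose_insert 0.18 [630. 133.   6.] px [239. 164.]
side jar 0.89 [ 284. -278.    3.] px [348. 358.]
side jar 0.69 [ 555. -269.   -5.] px [424. 285.]
side jar 0.66 [ 445. -246.    0.] px [386. 305.]
side jar 0.60 [ 232. -383.   -3.] px [370. 409.]
side lid 0.76 [ 560. -402.    1.] px [474. 314.]
side latch 0.56 [ 445. -113.   -1.] px [343. 274.]
side latch 0.27 [ 630. -127.   30.] px [398. 228.]
side rose 0.85 [ 629. -124.   31.] px [397. 227.]
side rose 0.27 [ 447. -248.   -3.] px [387. 306.]
side jar_insert 0.93 [524. 239.   4.] px [268. 188.]
side lid_insert 0.67 [629. 236.   5.] px [296. 171.]
side latch_insert 0.90 [633. 135.   5.] px [323. 186.]
side rose_insert 0.61 [526. 138.   7.] px [294. 205.]
```

View pics/crop0.png

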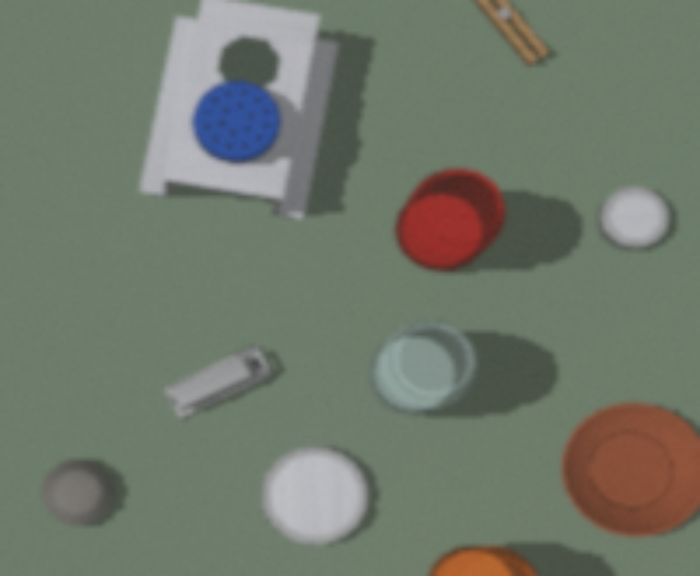

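```bash
python3 -c "
from h import *
go([443,-247,220],180)"
```

```text
GO [443, -247, 220] 180 shift [-1.674 -1.904  0.038] turn [-0.     0.    -0.117] rows~18.2
```

Call:
play_rows --series "-0.45 -0.51 0.01 0 0 -0.117 1;-0.45 -0.51 0.01 0 0 -0.117 1;-0.45 -0.51 0.01 0 0 -0.117 1;-0.45 -0.51 0.01 0 0 -0.117 1;-0.45 -0.51 0.01 0 0 -0.117 1"

```text
time_s: 1.57
tool_pos: [250.5, 274.3, 228.3]
orientation: [180.0, 0.0, -179.9]
ft_force: [1.6, -0.3, 0.2]
grip_width: 0.995
```

```bash
python3 -c "
from h import *
print(pose()[2]['qpos'],pose()[0],pose()[2]['orientation'])
go([443,-247,220],180)"
```

```text
[ 4.76045458e+01 -2.91403352e+00 -1.90172705e+01  7.38741394e+01
 -5.95248404e-03  4.74781314e+01] [250.48563306 274.31185366 228.26031237] [ 1.79987349e+02  1.96777526e-02 -1.79873589e+02]
GO [443, -247, 220] 180 shift [-0.638 -1.739  0.027] turn [0.    0.    0.001] rows~13.3
```

Call:
play_rows --series "-0.23 -0.64 0 0 0 0 1;-0.23 -0.64 0 0 0 0 1;-0.23 -0.64 0 0 0 0 1;-0.23 -0.64 0 0 0 0 1;-0.23 -0.64 0 0 0 0 1"

```text
time_s: 1.98
tool_pos: [316.4, 92.2, 228.6]
orientation: [180.0, 0.1, 180.0]
ft_force: [1.0, 0.2, 0.2]
grip_width: 1.004
```

Call:
play_rows --series "-0.23 -0.64 0 0 0 0 1;-0.23 -0.64 0 0 0 0 1;-0.23 -0.64 0 0 0 0 1;-0.23 -0.64 0 0 0 0 1;-0.23 -0.64 0 0 0 0 1"

```text
time_s: 2.4
tool_pos: [383.7, -95.7, 228.6]
orientation: [-180.0, 0.1, 180.0]
ft_force: [1.4, 0.8, 0.5]
grip_width: 1.001
```

Call:
play_rows --series "-0.17 -0.40 0.03 0 0 0 1;-0.17 -0.40 0.03 0 0 0 1;-0.17 -0.40 0.03 0 0 0 1;-0.17 -0.40 0.03 0 0 0 1;-0.17 -0.40 0.03 0 0 0 1"

```text
time_s: 2.82
tool_pos: [434.7, -215.3, 218.4]
orientation: [180.0, -0.1, 179.8]
ft_force: [0.9, 0.3, -0.4]
grip_width: 1.0
```

```bash
cat >> h.py <<'E'
def look(tag,names=(),marks=()):
    T=T_wc('wrist');im=vision.get_image('wrist')[:,:,::-1].copy()
    print('tcp',np.round(pose()[0],1),np.round(pose()[2]['orientation'],1),'t',pose()[2]['time_s'])
    find('wrist',names,T)
    for P in marks:
        u=proj('wrist',np.array(P,float),T);cv2.circle(im,tuple(int(a) for a in u),3,(0,0,255),1)
    cv2.imwrite(f'pics/{tag}.png',im);return T
E
python3 -c "
from h import *
look('w1',['jar','latch','lid'],[(443,-247,0)])
go([443,-247,220],180)"
```

```text
tcp [ 434.3 -213.9  218.8] [ 1.800e+02 -1.000e-01  1.799e+02] t 2.8667
wrist jar 0.84 [ 235. -381.   -1.] px [157.  25.]
wrist jar 0.83 [ 550. -265.   -2.] px [273. 313.]
wrist jar 0.74 [ 447. -249.    1.] px [285. 222.]
wrist jar 0.58 [ 286. -282.   -2.] px [249.  62.]
wrist jar 0.18 [ 439. -115.   -0.] px [417. 214.]
wrist latch 0.83 [ 441. -112.    0.] px [420. 216.]
wrist lid 0.71 [ 562. -397.   -0.] px [163. 320.]
wrist lid 0.57 [519. 237.   4.] px [638. 276.]
GO [443, -247, 220] 180 shift [-0.029 -0.115 -0.001] turn [0. 0. 0.] rows~0.9
```

View pics/w1.png

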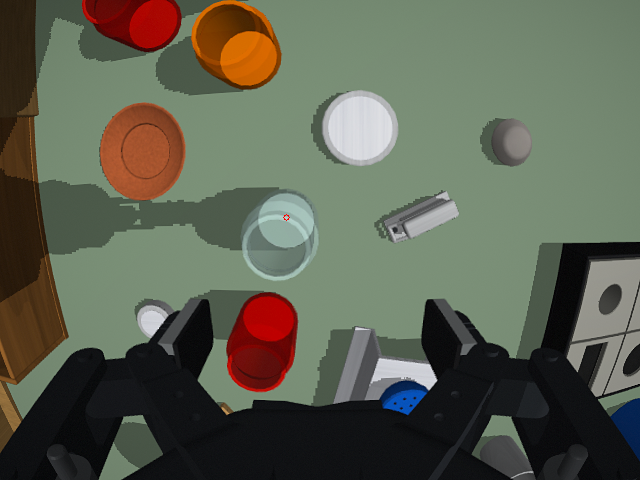

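The wrist view shows the clear glass jar with its base at (287,220) and rim at (280,246). The latch is at (420,215), the small lid at (153,320) and the red jar at (265,340).

Run:
```python
from h import *
T=T_wc('wrist')
print(atz('wrist',(287,220),2,T),atz('wrist',(280,246),80,T), atz('wrist',(280,246),100,T))
i=cv2.imread('pics/w1.png')
cv2.imwrite('pics/c1.png',cv2.resize(i[170:300,220:350],None,fx=4.5,fy=4.5,interpolation=cv2.INTER_CUBIC))
cv2.imwrite('pics/c2.png',cv2.resize(i[170:260,360:480],None,fx=6,fy=6,interpolation=cv2.INTER_CUBIC))
```

```text
[ 444.95072597 -243.44269113    2.        ] [ 448.54994438 -243.05531068   80.        ] [ 442.54065924 -240.97750706  100.        ]
```

View pics/c1.png

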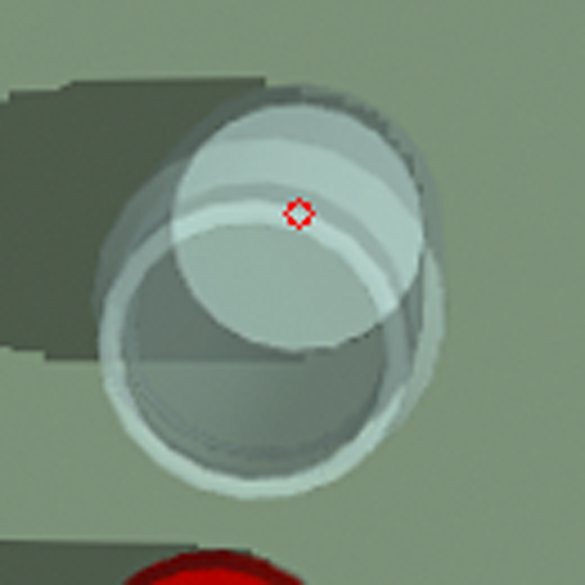

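View pics/c2.png

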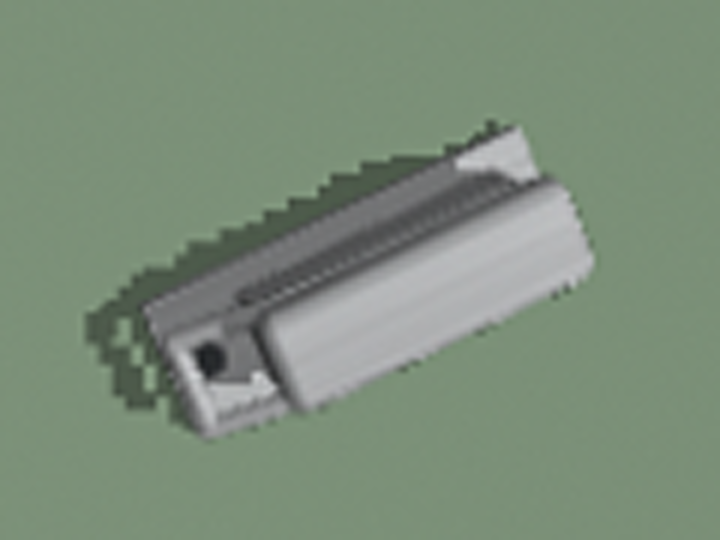

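Call:
play_rows --series "-0.035 -0.103 0 0 0 0 1;-0.035 -0.103 0.1 0 0 0 1;-0.035 -0.103 0.22 0 0 0 1;-0.035 -0.103 0.34 0 0 0 1;-0.035 -0.103 0.34 0 0 0 1"

```text
time_s: 3.43
tool_pos: [441.8, -241.5, 112.2]
orientation: [179.8, -0.4, -179.9]
ft_force: [-1.2, 0.0, -1.0]
grip_width: 1.0
```

```bash
python3 -c "
from h import *
look('w2',['jar'],[(445,-245,0),(445,-245,100)])
go([445,-245,40],180)"
```

```text
tcp [ 443.  -242.3  115.7] [ 179.9   -0.3 -179.9] t 3.4833
wrist jar 0.81 [ 288. -280.   -0.] px [263.  23.]
wrist jar 0.79 [ 550. -267.   -2.] px [287. 365.]
wrist jar 0.65 [ 446. -246.    0.] px [311. 245.]
GO [445, -245, 40] 180 shift [-0.002 -0.006  0.26 ] turn [ 0. -0.  0.] rows~1.9
```

View pics/w2.png

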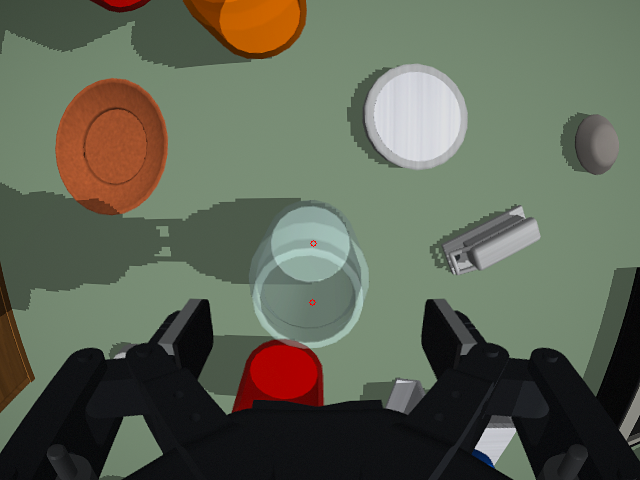

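The jar sits centred between the fingers, with its base at (311,243) and my mark at (313,243). I'll descend and grip it.

Call:
play_rows --series "-0.002 -0.008 0.12 0 0 0 1;-0.002 -0.008 0.24 0 0 0 1;-0.002 -0.008 0.255 0 0 0 1;-0.002 -0.008 0.255 0 0 0 1;-0.002 -0.008 0.255 0 0 0 1" --grip_force 40

```text
time_s: 3.95
tool_pos: [446.9, -247.2, 43.5]
orientation: [-179.9, 0.1, -180.0]
ft_force: [-0.0, -0.4, 0.6]
grip_width: 1.0
```

Call:
play_rows --series "0 0 0 0 0 0 0;0 0 0 0 0 0 0;0 0 0 0 0 0 0;0 0 0 0 0 0 0;0 0 0 0 0 0 0" --grip_force 40

```text
time_s: 4.37
tool_pos: [447.1, -247.4, 43.4]
orientation: [-179.9, 0.2, -180.0]
ft_force: [-4.0, 3.2, 19.5]
grip_width: 0.749
```

Call:
play_rows --series "0 0 -0.03 0 0 0 0;0 0 -0.1 0 0 0 0;0 0 -0.2 0 0 0 0;0 0 -0.3 0 0 0 0;0 0 -0.3 0 0 0 0"

```text
time_s: 4.78
tool_pos: [448.1, -248.1, 137.3]
orientation: [-179.8, 0.4, 180.0]
ft_force: [0.3, -0.4, -0.2]
grip_width: 0.747
```

```bash
python3 -c "
from h import *
look('w3',['jar'],[])
go([526,236,135],180)"
```

```text
tcp [ 447.5 -247.8  134.7] [-179.8    0.3  180. ] t 4.8333
wrist jar 0.95 [ 446. -248.   95.] px [321. 268.]
wrist jar 0.78 [ 285. -282.   -2.] px [274.  20.]
GO [526, 236, 135] 180 shift [-0.265  1.611 -0.01 ] turn [-0.001  0.001 -0.   ] rows~11.7
```

View pics/w3.png

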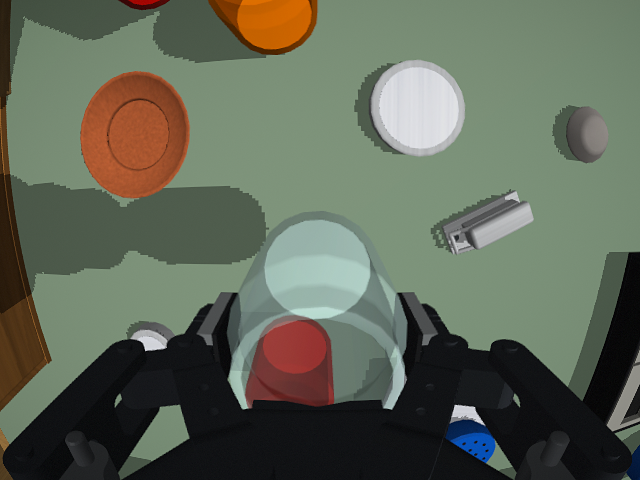

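The jar is held upright between the pads, with its base at (318,268).

Call:
play_rows --series "-0.02 0.1 0 0 0 0 0;-0.04 0.22 0 0 0 0 0;-0.06 0.34 0 0 0 0 0;-0.08 0.46 0 0 0 0 0;-0.09 0.58 0 0 0 0 0"

```text
time_s: 5.3
tool_pos: [472.2, -71.1, 130.1]
orientation: [180.0, -0.1, 180.0]
ft_force: [1.0, 0.3, -1.9]
grip_width: 0.742
```

Call:
play_rows --series "-0.02 0.12 0 0 0 0 0;-0.04 0.24 0 0 0 0 0;-0.06 0.36 0 0 0 0 0;-0.08 0.48 0 0 0 0 0;-0.1 0.6 0 0 0 0 0"

```text
time_s: 5.72
tool_pos: [502.0, 109.0, 130.1]
orientation: [-180.0, -0.1, 180.0]
ft_force: [0.1, -0.4, -2.5]
grip_width: 0.742
```

Call:
play_rows --series "-0.02 0.1 0 0 0 0 0;-0.04 0.2 0 0 0 0 0;-0.06 0.3 0 0 0 0 0;-0.08 0.38 0 0 0 0 0;-0.08 0.38 0 0 0 0 0"

```text
time_s: 6.13
tool_pos: [526.7, 225.0, 129.6]
orientation: [180.0, -0.1, -179.8]
ft_force: [-0.6, 0.1, -1.7]
grip_width: 0.744
```

```bash
python3 -c "
from h import *
T=look('w4',['jar','jar_insert','rose_insert','lid_insert','latch_insert'],[(525,236,50),(525,236,15),(629,238,50),(632,136,50),(528,135,50)])
go([526,236,135],180)"
```

```text
tcp [526.2 223.1 129.6] [-1.800e+02 -1.000e-01 -1.799e+02] t 6.1833
wrist jar 0.80 [524. 222.  85.] px [314. 267.]
wrist rose_insert 0.62 [525. 132.   7.] px [198. 232.]
GO [526, 236, 135] 180 shift [ 0.002  0.052 -0.015] turn [-0. -0. -0.] rows~0.4
```

View pics/w4.png

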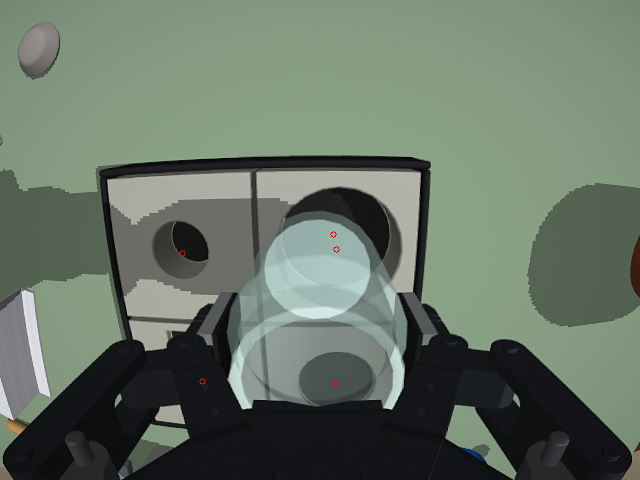

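```bash
cat >> h.py <<'E'
def circ(im,T,c,r,z,col=(0,0,255)):
    pts=np.array([proj('wrist',np.array([c[0]+r*np.cos(a),c[1]+r*np.sin(a),z]),T) for a in np.linspace(0,2*np.pi,60)])
    cv2.polylines(im,[np.round(pts*8).astype(np.int32)],True,col,1,cv2.LINE_AA,3)
E
python3 - <<'E'
from h import *
T=T_wc('wrist');im=cv2.imread('pics/w4.png')
for uv in [(99,170),(430,160)]: print(atz('wrist',uv,50,T))
circ(im,T,(525,236),40,50);circ(im,T,(528,135),20,50)
cv2.imwrite('pics/w4b.png',cv2.resize(im[140:340,90:440],None,fx=2.2,fy=2.2))
E
```

```text
[469.40566175  71.60420471  50.        ]
[467.90657534 288.7468579   50.        ]
```

View pics/w4b.png

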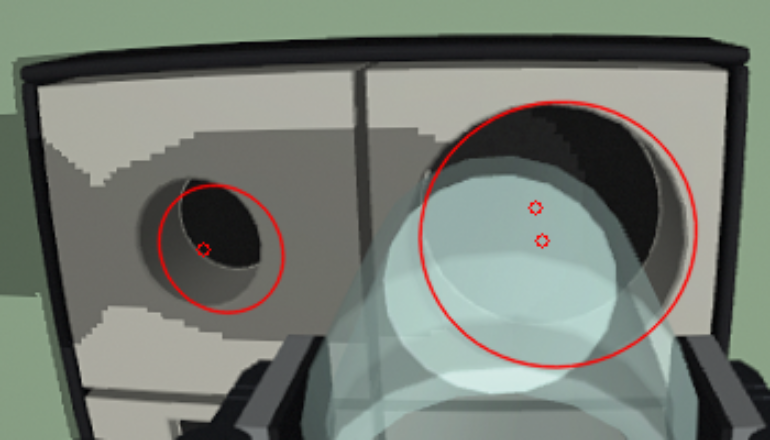

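Run:
```python
from h import *
T=T_wc('wrist');im=cv2.imread('pics/w4.png')
p=pose()[0];print(p,atz('wrist',(317,267),p[2]-43.4,T))
circ(im,T,(525.5,232.5),40,50);circ(im,T,(526,128),20,50)
circ(im,T,(p[0]-2,p[1]),32,p[2]-43.4,(0,255,255))
cv2.imwrite('pics/w4c.png',cv2.resize(im[140:340,90:440],None,fx=2.2,fy=2.2))
```

```text
[526.44655693 220.29713528 130.63326921] [523.46507036 219.0130532   87.23326921]
```

View pics/w4c.png

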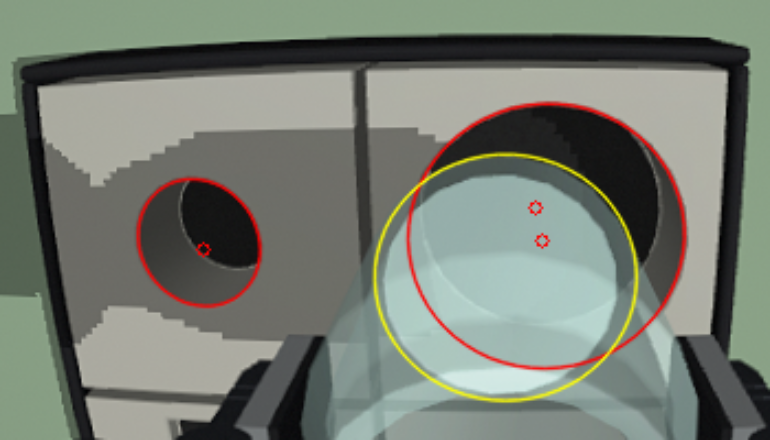

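Call:
play_rows --series "-0.003 0.049 0 0 0 0 0;-0.003 0.049 0 0 0 0 0;-0.003 0.049 0 0 0 0 0;-0.003 0.049 0 0 0 0 0"

```text
time_s: 6.77
tool_pos: [527.6, 235.7, 130.8]
orientation: [-180.0, -0.0, 180.0]
ft_force: [-0.2, 0.3, -1.2]
grip_width: 0.748
```

Run:
```python
from h import *
T=look('w5');p=pose()[0];print(p)
im=cv2.imread('pics/w5.png')
circ(im,T,(525.5,235.5),40,50);circ(im,T,(526,131),20,50)
circ(im,T,(p[0]-2,p[1]),32,p[2]-43.4,(0,255,255))
cv2.imwrite('pics/w5c.png',cv2.resize(im[140:440,50:440],None,fx=1.9,fy=1.9))
```

```text
tcp [527.6 235.6 130.8] [-180.   -0.  180.] t 6.8167
[527.57676578 235.64266664 130.83336924]
```

View pics/w5c.png

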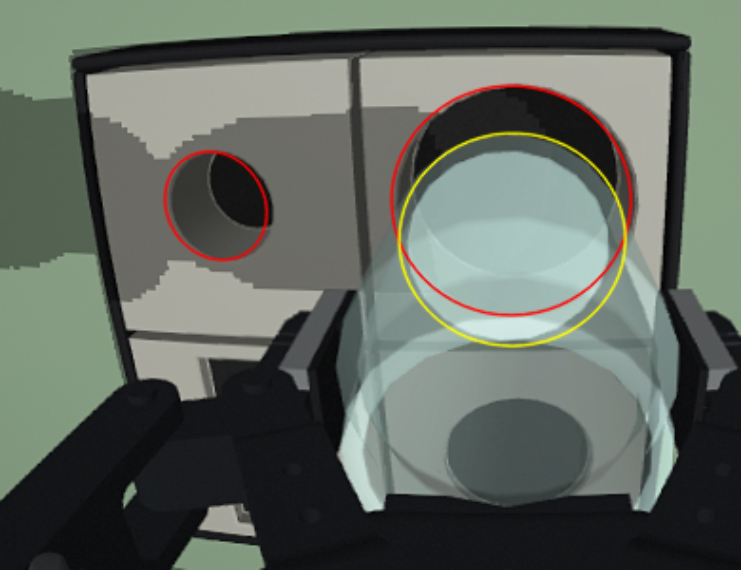

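Call:
play_rows --series "0 0.004 0.05 0 0 0 0;0 0.004 0.12 0 0 0 0;0 0.004 0.19 0 0 0 0;0 0.004 0.225 0 0 0 0;0 0.004 0.23 0 0 0 0"

```text
time_s: 7.23
tool_pos: [526.4, 236.3, 59.9]
orientation: [-179.9, -0.2, 180.0]
ft_force: [0.0, -1.2, -2.5]
grip_width: 0.74
```

Call:
play_rows --series "0 0 0.005 0 0 0 0;0 0 0.01 0 0 0 0;0 0 0.012 0 0 0 0"

```text
time_s: 7.48
tool_pos: [528.3, 237.3, 59.1]
orientation: [180.0, 0.1, 180.0]
ft_force: [0.2, 0.3, -1.5]
grip_width: 0.742
```

Call:
play_rows --series "0 0 0.003 0 0 0 0;0 0 0.006 0 0 0 0;0 0 0.006 0 0 0 0"

```text
time_s: 7.73
tool_pos: [528.3, 237.5, 58.5]
orientation: [179.9, 0.1, 180.0]
ft_force: [-7.4, -2.4, 20.1]
grip_width: 0.744
```

Call:
play_rows --series "0 0 -0.003 0 0 0 0.8;0 0 -0.003 0 0 0 0.95;0 0 -0.003 0 0 0 1;0 0 -0.003 0 0 0 1;0 0 -0.003 0 0 0 1"

```text
time_s: 8.15
tool_pos: [527.7, 237.1, 57.3]
orientation: [-180.0, -0.0, 180.0]
ft_force: [-0.1, -0.6, 1.0]
grip_width: 1.001
```

Call:
play_rows --series "0 0 -0.05 0 0 0 1;0 0 -0.15 0 0 0 1;0 0 -0.28 0 0 0 1;0 0 -0.41 0 0 0 1;0 0 -0.41 0 0 0 1"

```text
time_s: 8.57
tool_pos: [530.2, 238.3, 187.7]
orientation: [179.8, 0.5, 180.0]
ft_force: [1.5, -0.4, 1.6]
grip_width: 1.0
```

Run:
```python
from h import *
import time
T=look('w6',['jar','jar_insert','lid_insert','rose_insert','latch_insert']);p=pose()[0];print(p)
im=cv2.imread('pics/w6.png')
circ(im,T,(525.5,237),40,50);circ(im,T,(526,132.5),20,50);circ(im,T,(629.5,237.5),29,50)
cv2.imwrite('pics/w6c.png',im)
go([563,-398,120],180)
```

```text
tcp [529.6 238.  184.3] [179.8   0.3 180. ] t 8.6167
wrist jar 0.90 [526. 237.  17.] px [316. 213.]
wrist lid_insert 0.90 [631. 238.   8.] px [318. 318.]
wrist rose_insert 0.87 [524. 135.   6.] px [204. 210.]
wrist latch_insert 0.56 [631. 134.   5.] px [214. 314.]
[526.96690494 236.830744   178.94503176]
GO [563, -398, 120] 180 shift [-0.121 -2.116  0.198] turn [-0.    -0.001 -0.   ] rows~15.3
```

View pics/w6c.png

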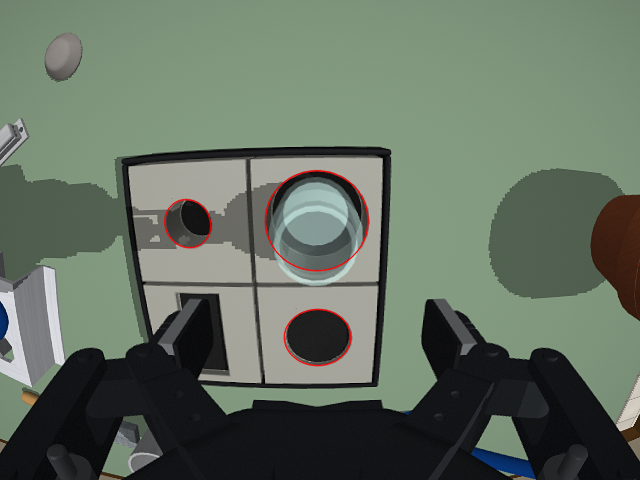

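The jar stands in its well with its base at (317,213), centred. Next is the lid.

Call:
play_rows --series "-0.006 -0.12 0 0 0 0 1;-0.012 -0.24 0 0 0 0 1;-0.02 -0.37 0 0 0 0 1;-0.03 -0.5 0 0 0 0 1;-0.036 -0.63 0 0 0 0 1"

```text
time_s: 9.28
tool_pos: [537.6, 46.4, 179.3]
orientation: [-180.0, -0.1, -180.0]
ft_force: [0.4, -0.1, 0.5]
grip_width: 1.003
```

Call:
play_rows --series "-0.006 -0.13 0 0 0 0 1;-0.012 -0.26 0 0 0 0 1;-0.02 -0.39 0 0 0 0 1;-0.03 -0.52 0 0 0 0 1;-0.036 -0.65 0 0 0 0 1"

```text
time_s: 9.7
tool_pos: [548.4, -148.7, 179.3]
orientation: [180.0, -0.1, 180.0]
ft_force: [2.0, 1.0, -0.9]
grip_width: 0.998
```

Call:
play_rows --series "-0.006 -0.12 0 0 0 0 1;-0.012 -0.25 0 0 0 0 1;-0.02 -0.38 0.02 0 0 0 1;-0.03 -0.5 0.06 0 0 0 1;-0.036 -0.62 0.1 0 0 0 1"

```text
time_s: 10.12
tool_pos: [559.5, -334.8, 149.0]
orientation: [180.0, -0.0, 180.0]
ft_force: [0.5, 0.8, -0.1]
grip_width: 1.001
```

Call:
play_rows --series "-0.006 -0.1 0.05 0 0 0 1;-0.01 -0.19 0.1 0 0 0 1;-0.01 -0.216 0.1 0 0 0 1;-0.01 -0.216 0.1 0 0 0 1;-0.01 -0.216 0.1 0 0 0 1"

```text
time_s: 10.53
tool_pos: [562.6, -397.2, 119.7]
orientation: [179.9, -0.1, 180.0]
ft_force: [0.2, 0.4, -0.1]
grip_width: 1.002
```

Run:
```python
from h import *
T=look('w7',['lid']);p=pose()[0];print(p)
im=cv2.imread('pics/w7.png')
circ(im,T,(562,-399),23,16)
cv2.imwrite('pics/w7c.png',im)
go([562,-399,6],180)
```

```text
tcp [ 563.  -396.7  120.5] [ 180.   -0. -180.] t 10.5833
wrist lid 0.82 [ 560. -398.    3.] px [318. 232.]
[ 563.27683845 -396.5481619   120.90817092]
GO [562, -399, 6] 180 shift [ 0.004 -0.008  0.383] turn [-0.  0.  0.] rows~2.8
```

View pics/w7c.png

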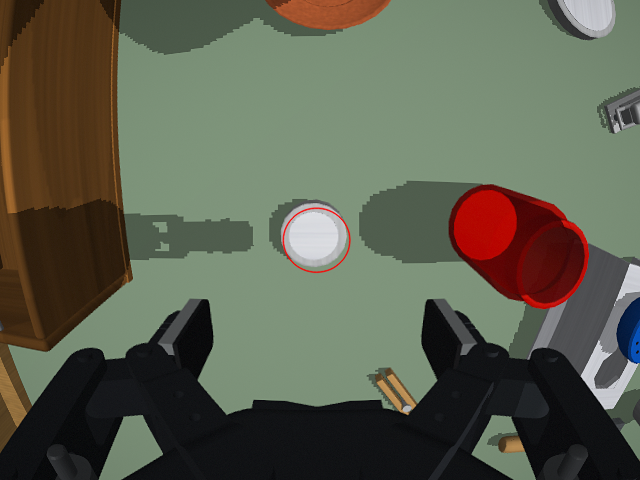

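The lid is at (314,235). The red circle sits 3 px low, so the lid centre is about (559.5, -399). I'll descend.

Call:
play_rows --series "0.013 -0.009 0.1 0 0 0 1;0.013 -0.009 0.22 0 0 0 1;0.013 -0.009 0.33 0 0 0 1;0.013 -0.009 0.381 0 0 0 1;0.013 -0.009 0.381 0 0 0 1"

```text
time_s: 11.05
tool_pos: [557.4, -397.7, 2.8]
orientation: [179.8, -0.2, -179.9]
ft_force: [-0.2, 0.6, -0.0]
grip_width: 0.998
```

Call:
play_rows --series "0 0 0 0 0 0 0.7;0 0 0 0 0 0 0.4;0 0 0 0 0 0 0.2;0 0 0 0 0 0 0.2;0 0 0 0 0 0 0.2" --grip_force 30

```text
time_s: 11.47
tool_pos: [560.2, -400.9, 8.5]
orientation: [-179.9, 0.2, 180.0]
ft_force: [-1.0, 3.5, 12.6]
grip_width: 0.516
```

Run:
```python
from h import *
T=look('w8');s=pose()[2];print(pose()[0],s['grip_width'],s['ft_force'])
```

```text
tcp [ 560.2 -400.9    8.5] [-179.9    0.2  180. ] t 11.5167
[ 560.18282646 -400.88944127    8.51998541] 0.5141837852770019 [-1.5992423   3.53375247 13.15233848]
```

View pics/w8.png

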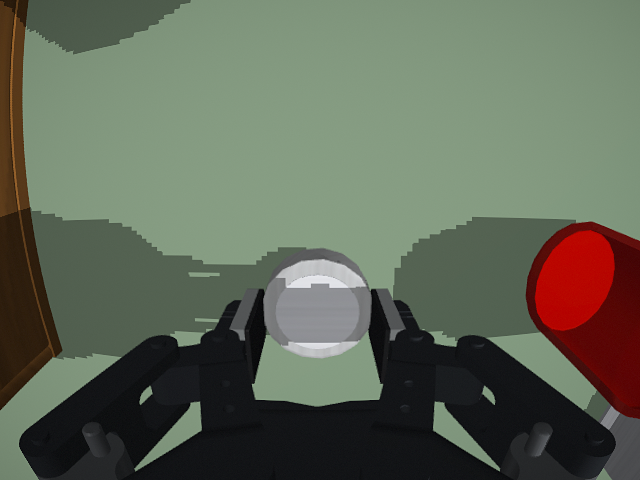

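Run:
```python
from h import *
T=T_wc('wrist');im=cv2.imread('pics/w8.png')
p=pose()[0]
for z in (8,12,16): print(z,atz('wrist',(318,312),z,T)-p)
for dx in (0,-7):circ(im,T,(p[0]+dx,p[1]),23,16)
cv2.imwrite('pics/w8c.png',cv2.resize(im[200:420,180:460],None,fx=2.5,fy=2.5))
```

```text
8 [ 2.14476597 -0.86079251 -0.51998541]
12 [ 0.10209703 -0.86586963  3.48001459]
16 [-1.94057191 -0.87094676  7.48001459]
```

View pics/w8c.png

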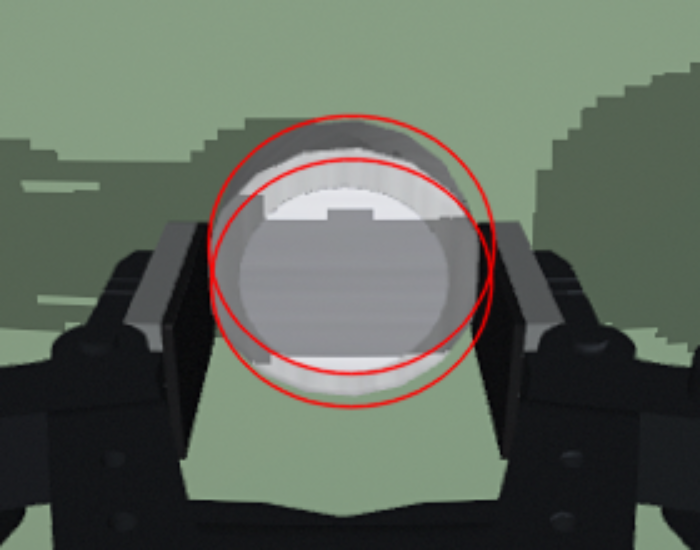

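The grip sits on the lid's bevelled upper edge. I'll open, go about 4 mm lower and regrip.

Call:
play_rows --series "0 0 0 0 0 0 0.7;0 0 0 0 0 0 0.7;0.001 0 0.012 0 0 0 0.7;0.001 0 0.012 0 0 0 0.7;0.001 0 0.012 0 0 0 0.7"

```text
time_s: 11.93
tool_pos: [558.5, -400.2, 2.1]
orientation: [180.0, -0.0, 180.0]
ft_force: [-0.7, -0.1, -0.6]
grip_width: 0.702
```

Call:
play_rows --series "0 0 0 0 0 0 0.5;0 0 0 0 0 0 0.3;0 0 0 0 0 0 0.3;0 0 0 0 0 0 0.3"

```text
time_s: 12.27
tool_pos: [558.7, -400.4, 2.7]
orientation: [-180.0, 0.0, 180.0]
ft_force: [-2.3, 0.6, 5.9]
grip_width: 0.52
```

Call:
play_rows --series "0 0 0 0 0 0 0.65;0 0 -0.01 0 0 0 0.65;0 0 -0.01 0 0 0 0.65;0 0 -0.01 0 0 0 0.3;0 0 -0.01 0 0 0 0.3"

```text
time_s: 12.68
tool_pos: [558.9, -400.5, 6.0]
orientation: [-180.0, 0.0, 180.0]
ft_force: [-1.5, 0.9, 6.6]
grip_width: 0.519
```

Call:
play_rows --series "0 0 0 0 0 0 0.3;0 0 -0.03 0 0 0 0.3;0 0 -0.1 0 0 0 0.3;0 0 -0.22 0 0 0 0.3;0 0 -0.34 0 0 0 0.3"

```text
time_s: 13.1
tool_pos: [557.9, -399.8, 108.2]
orientation: [179.9, -0.1, 180.0]
ft_force: [0.1, -0.2, 0.0]
grip_width: 0.513
```

Run:
```python
from h import *
T=look('w9',['lid']);p=pose()[0]
im=cv2.imread('pics/w9.png')
print(atz('wrist',(318,312),p[2]+8,T)-p)
go([629.5,237.5,120],180)
```

```text
tcp [ 560.6 -401.7  117. ] [-179.7    0.4  180. ] t 13.15
wrist lid 0.76 [ 560. -395.  103.] px [331. 308.]
[-8.55336392  1.43720513  8.        ]
GO [629.5, 237.5, 120] 180 shift [-0.227  2.132 -0.028] turn [-0.002  0.002 -0.   ] rows~15.4
```

View pics/w9.png

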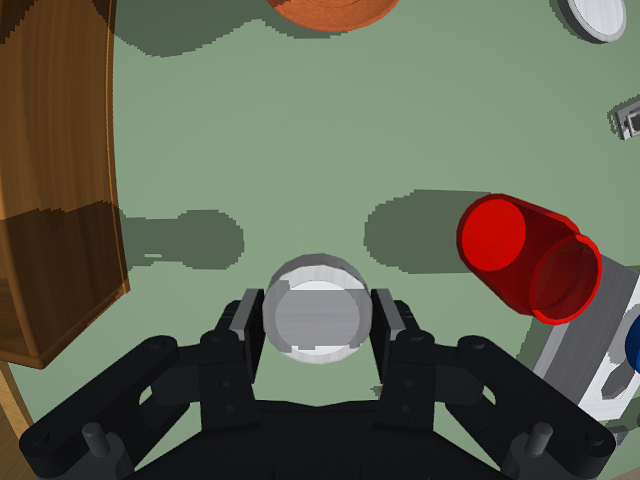

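Call:
play_rows --series "-0.01 0.1 -0.01 0 0 0 0.3;-0.02 0.22 -0.02 0 0 0 0.3;-0.035 0.34 -0.03 0 0 0 0.3;-0.05 0.46 -0.04 0 0 0 0.3;-0.065 0.59 -0.05 0 0 0 0.3"

```text
time_s: 13.62
tool_pos: [578.1, -222.1, 122.7]
orientation: [-180.0, 0.0, 179.9]
ft_force: [0.4, 0.9, 0.4]
grip_width: 0.514
```

Call:
play_rows --series "-0.015 0.13 0 0 0 0 0.3;-0.03 0.26 0 0 0 0 0.3;-0.04 0.38 0 0 0 0 0.3;-0.055 0.5 0 0 0 0 0.3;-0.07 0.63 0 0 0 0 0.3"

```text
time_s: 14.03
tool_pos: [599.1, -32.9, 122.7]
orientation: [-180.0, 0.0, 180.0]
ft_force: [1.0, -0.5, 0.0]
grip_width: 0.514
```

Call:
play_rows --series "-0.015 0.13 0 0 0 0 0.3;-0.03 0.26 0 0 0 0 0.3;-0.04 0.38 0 0 0 0 0.3;-0.055 0.5 0 0 0 0 0.3;-0.068 0.6 0 0 0 0 0.3"

```text
time_s: 14.45
tool_pos: [619.6, 148.2, 122.6]
orientation: [180.0, 0.0, -180.0]
ft_force: [0.8, -0.7, 0.2]
grip_width: 0.521
```

Run:
```python
from h import *
print(pose()[0]);go([629.5,237.5,130],180)
```

```text
[619.57342027 148.24334421 122.64425618]
GO [629.5, 237.5, 130] 180 shift [-0.033  0.298 -0.024] turn [0. 0. 0.] rows~2.2
```

Call:
play_rows --series "-0.015 0.12 0 0 0 0 0.3;-0.03 0.24 0 0 0 0 0.3;-0.033 0.294 0 0 0 0 0.3;-0.033 0.294 0 0 0 0 0.3;-0.033 0.294 0 0 0 0 0.3"

```text
time_s: 14.87
tool_pos: [629.4, 234.5, 122.1]
orientation: [-180.0, -0.0, -179.9]
ft_force: [-1.3, -0.6, 0.4]
grip_width: 0.518
```

Run:
```python
from h import *
T=look('w10',['lid','lid_insert']);p=pose()[0]
im=cv2.imread('pics/w10.png')
circ(im,T,(629.5,237.5),29,50);circ(im,T,(p[0],p[1]),23,p[2]-6,(0,255,255))
cv2.imwrite('pics/w10c.png',im)
go([629.5,237.5,51],180)
```

```text
tcp [629.5 233.5 122.3] [-180.   -0. -180.] t 14.9167
wrist lid 0.98 [631. 235. 117.] px [322. 305.]
wrist lid_insert 0.74 [628. 239.   6.] px [325. 235.]
GO [629.5, 237.5, 51] 180 shift [0.001 0.016 0.238] turn [-0. -0. -0.] rows~1.7
```

View pics/w10c.png

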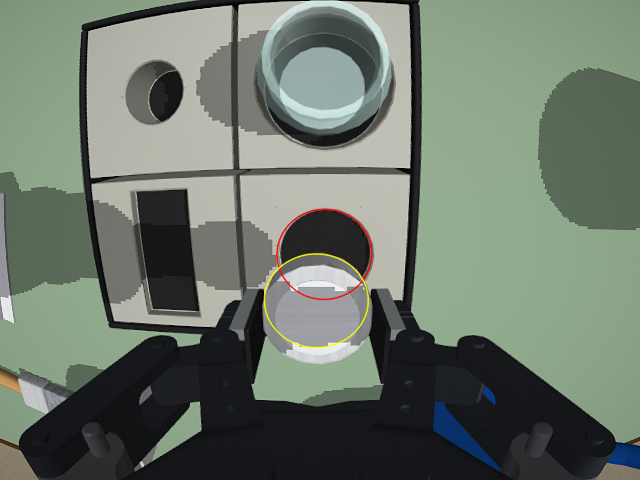

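Run:
```python
from h import *
T=T_wc('wrist');p=pose()[0]
p=np.array([629.5,233.5,122.3])
im0=cv2.imread('pics/w10.png')
o=[]
for dx,dz in ((0,0),(3,0),(0,4)):
    im=im0.copy()
    circ(im,T,(p[0]+dx,p[1]),23,p[2]-6+dz,(0,255,255));circ(im,T,(p[0]+dx,p[1]),23,p[2]+8+dz,(0,0,255))
    o.append(cv2.resize(im[230:400,240:400],None,fx=1.6*1.0,fy=1.6)[:, :])
cv2.imwrite('pics/w10d.png',np.hstack(o))
```

```text
(no output)
```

View pics/w10d.png

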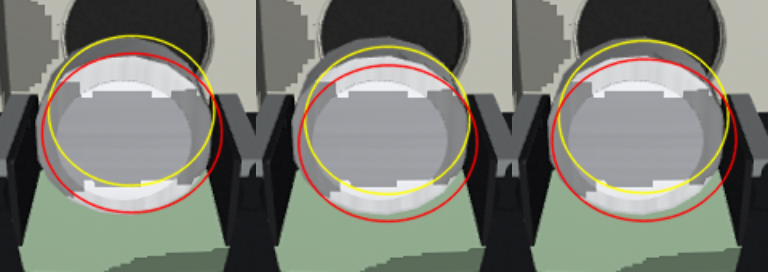

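Run:
```python
from h import *
print(pose()[0]);go([629.5,238,53],180)
```

```text
[629.66762164 232.71439021 122.54438737]
GO [629.5, 238, 53] 180 shift [0.001 0.018 0.232] turn [-0. -0. -0.] rows~1.7
```

Call:
play_rows --series "0 0.018 0.03 0 0 0 0.3;0 0.018 0.1 0 0 0 0.3;0 0.018 0.18 0 0 0 0.3;0 0.018 0.225 0 0 0 0.3;0 0.018 0.225 0 0 0 0.3"

```text
time_s: 15.43
tool_pos: [627.9, 238.1, 51.4]
orientation: [-179.9, -0.2, 179.9]
ft_force: [0.2, -0.2, -0.0]
grip_width: 0.519
```

Call:
play_rows --series "0 0 0.002 0 0 0 0.3;0 0 0.005 0 0 0 0.3;0 0 0.005 0 0 0 0.3"

```text
time_s: 15.68
tool_pos: [630.2, 239.3, 54.4]
orientation: [180.0, 0.1, 180.0]
ft_force: [0.4, -0.3, -0.3]
grip_width: 0.517
```

Run:
```python
from h import *
T=look('w11',['lid']);p=pose()[0]
im=cv2.imread('pics/w11.png');print(p)
circ(im,T,(629.5,238),29,50)
cv2.imwrite('pics/w11c.png',cv2.resize(im[160:400,200:440],None,fx=2.5,fy=2.5))
```

```text
tcp [630.2 239.3  54.5] [1.8e+02 1.0e-01 1.8e+02] t 15.7333
wrist lid 0.87 [633. 241.  53.] px [323. 314.]
[630.14352542 239.31412211  54.37508796]
```

View pics/w11c.png

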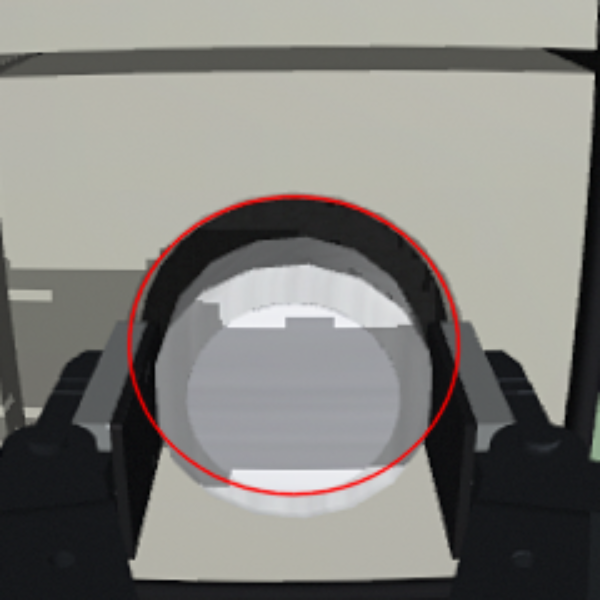

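Call:
play_rows --series "0.006 -0.001 0 0 0 0 0.3;0.006 -0.001 0.004 0 0 0 0.3;0.006 -0.001 0.008 0 0 0 0.3;0.006 -0.001 0.011 0 0 0 0.3;0.006 -0.001 0.011 0 0 0 0.3"

```text
time_s: 16.2
tool_pos: [627.8, 238.9, 50.0]
orientation: [180.0, -0.0, 180.0]
ft_force: [-1.1, 0.2, 0.5]
grip_width: 0.514
```

Call:
play_rows --series "0 0 0.003 0 0 0 0.3;0 0 0.003 0 0 0 0.3;0 0 0.003 0 0 0 0.3"

```text
time_s: 16.45
tool_pos: [628.0, 238.9, 49.7]
orientation: [180.0, 0.0, 180.0]
ft_force: [-1.1, -0.3, 5.8]
grip_width: 0.513
```

Contact at 5.8 N. I'll release and back off.

Call:
play_rows --series "0 0 0 0 0 0 0.6;0 0 0 0 0 0 0.7;0 0 0 0 0 0 0.75;0 0 -0.1 0 0 0 0.75;0 0 -0.22 0 0 0 0.75"

```text
time_s: 16.87
tool_pos: [626.0, 238.2, 113.2]
orientation: [-179.9, -0.3, 180.0]
ft_force: [0.9, 0.2, 0.4]
grip_width: 0.75
```

Call:
play_rows --series "0 0 -0.1 0 0 0 1;0 0 -0.2 0 0 0 1;0 0 -0.2 0 0 0 1;0 0 -0.2 0 0 0 1"

```text
time_s: 17.2
tool_pos: [628.8, 239.3, 176.9]
orientation: [179.9, 0.2, 180.0]
ft_force: [0.4, -0.0, -0.1]
grip_width: 0.997
```

Run:
```python
from h import *
T=look('w12',['lid','latch_insert']);p=pose()[0]
print(p)
go([442,-113,150],113)
```

```text
tcp [628.  239.  175.1] [180.   0. 180.] t 17.25
wrist lid 0.81 [631. 239.  49.] px [318. 235.]
wrist lid 0.48 [ 439. -115.    2.] px [-0. 60.]
wrist latch_insert 0.89 [629. 133.   7.] px [200. 221.]
[627.27805235 238.71358749 173.77204912]
GO [442, -113, 150] 113 shift [ 0.617 -1.172  0.081] turn [-0.001 -0.     0.372] rows~9.6
```

View pics/w12.png

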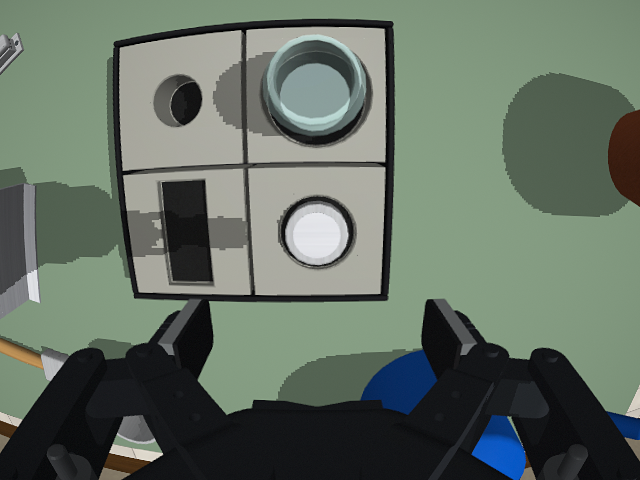

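The lid sits centred in its seat at (316,232). Next is the latch.

Call:
play_rows --series "0.06 -0.12 0 0 0 0.038 1;0.12 -0.24 0 0 0 0.076 1;0.18 -0.36 0 0 0 0.114 1;0.24 -0.47 0 0 0 0.152 1;0.3 -0.58 0 0 0 0.19 1"

```text
time_s: 17.77
tool_pos: [535.8, 63.4, 173.8]
orientation: [-179.9, -0.1, 145.5]
ft_force: [0.1, -0.3, -0.2]
grip_width: 0.999
```

Run:
```python
from h import *
print(pose()[0],pose()[2]['qpos'])
go([442,-113,150],113)
```

```text
[535.80630454  63.43274367 173.84151011] [ 6.75472490e+00  1.79010322e+01 -2.78864580e+00  6.94298018e+01
 -5.21319173e-03  4.12972008e+01]
GO [442, -113, 150] 113 shift [-0.076 -0.662  0.08 ] turn [-0.001 -0.     0.18 ] rows~4.8
```

Call:
play_rows --series "-0.015 -0.13 0.015 0 0 0.038 1;-0.03 -0.26 0.03 0 0 0.076 1;-0.045 -0.39 0.045 0 0 0.114 1;-0.06 -0.52 0.06 0 0 0.152 1;-0.075 -0.65 0.08 0 0 0.18 1"

```text
time_s: 18.18
tool_pos: [444.9, -110.1, 150.2]
orientation: [-179.9, -0.0, 113.0]
ft_force: [0.6, -0.5, 0.4]
grip_width: 1.003
```

Call:
play_rows --series "0 0 0 0 0 0 1;0 0 0 0 0 0 1;0 0 0 0 0 0 1"

```text
time_s: 18.43
tool_pos: [446.4, -108.9, 150.6]
orientation: [-180.0, -0.0, 113.4]
ft_force: [1.1, 0.2, 0.5]
grip_width: 1.0
```

Run:
```python
from h import *
T=look('w13',['latch']);p=pose()[0];print(p,pose()[2]['orientation'])
m=vision.masks_of('wrist','latch')
for d in m[:2]:
    r=d['region'].astype(np.uint8);print(d['confidence'],r.sum(),cv2.minAreaRect(np.argwhere(r)[:,::-1].astype(np.float32)))
im=cv2.imread('pics/w13.png');cv2.imwrite('pics/w13c.png',cv2.resize(im[150:310,220:430],None,fx=3.5,fy=3.5))
```

```text
tcp [ 446.8 -108.4  150.8] [-180.    -0.   113.5] t 18.4833
[ 447.01665282 -108.1271687   150.89741622] [-1.79981299e+02 -2.67028865e-02  1.13493682e+02]
0.76 2954 ((309.5711669921875, 227.55859375), (91.32173156738281, 33.99319839477539), 88.85424041748047)
```

View pics/w13.png

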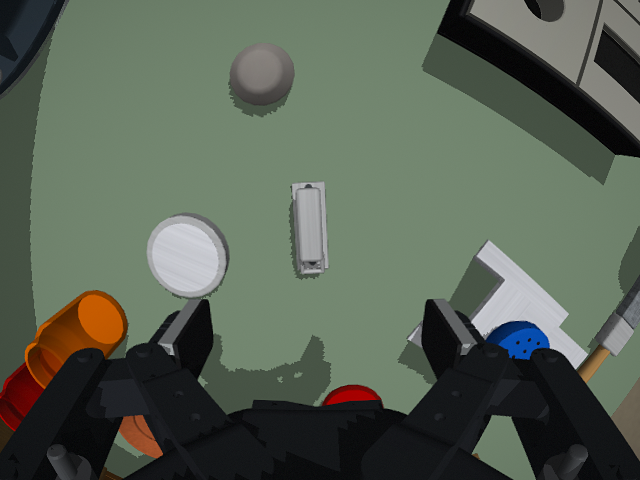

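View pics/w13c.png

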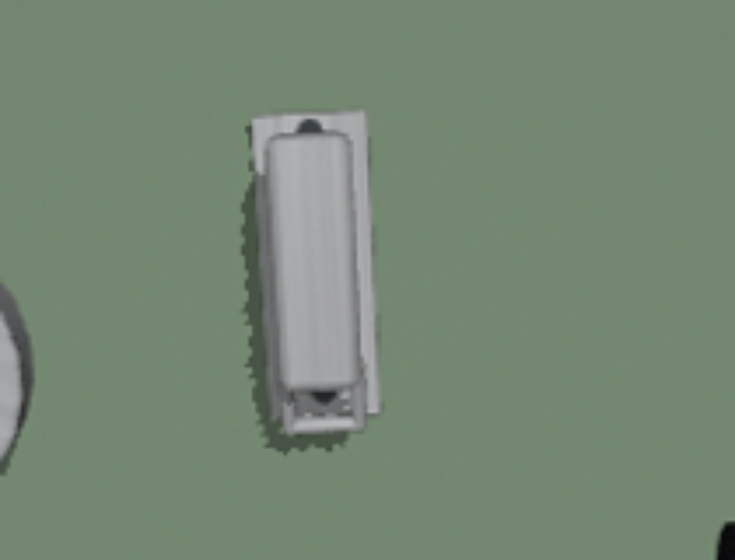

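Run:
```python
from h import *
T=T_wc('wrist');f=lambda u,v,z:atz('wrist',(220+u/3.5,150+v/3.5),z,T)
a,b=f(308,135,28),f(319,388,28);d=b-a;print(a,b,np.linalg.norm(d),np.degrees(np.arctan2(d[1],d[0])))
a,b=f(366,111,5),f(380,412,5);d=b-a;print(a,b,np.linalg.norm(d),np.degrees(np.arctan2(d[1],d[0])))
e=f(252,118,5);print(e,np.linalg.norm(e-a),(e+b)/2)
```

```text
[427.26060562 -81.47587219  28.        ] [ 450.99308758 -130.99497442   28.        ] 54.91240465624312 -64.39350397866068
[437.72293727 -74.48257217   5.        ] [ 469.37890586 -138.18939014    5.        ] 71.13830897438697 -63.57718188021642
[414.99299949 -86.00312378   5.        ] 25.482801672303196 [ 442.18595268 -112.09625696    5.        ]
```

Run:
```python
from h import *
print(pose()[0]);go([440.2,-108.2,9],116)
```

```text
[ 447.14798623 -108.05453054  151.01687898]
GO [440.2, -108.2, 9] 116 shift [ 0.009 -0.021  0.473] turn [-0.    -0.    -0.014] rows~3.4
```

Call:
play_rows --series "0.009 -0.021 0.08 0 0 -0.014 0.7;0.009 -0.021 0.2 0 0 -0.014 0.7;0.009 -0.021 0.32 0 0 -0.014 0.7;0.009 -0.021 0.43 0 0 -0.014 0.7;0.009 -0.021 0.455 0 0 -0.014 0.7"

```text
time_s: 19.0
tool_pos: [437.3, -107.4, 10.6]
orientation: [-179.7, -0.2, 116.0]
ft_force: [-1.6, 0.4, -1.7]
grip_width: 0.702
```

Call:
play_rows --series "0 0 0.01 0 0 0 0.6;0 0 0.015 0 0 0 0.6;0 0 0.015 0 0 0 0.6"

```text
time_s: 19.25
tool_pos: [441.2, -109.0, 11.6]
orientation: [179.9, 0.1, 115.9]
ft_force: [-0.1, -0.1, 0.3]
grip_width: 0.602
```

Run:
```python
from h import *
T=look('w14',[],[(442.2,-112,5),(440.2,-108.2,28)]);go([440.2,-108.2,9],116)
```

```text
tcp [ 441.3 -109.1   11.8] [1.799e+02 1.000e-01 1.159e+02] t 19.3
GO [440.2, -108.2, 9] 116 shift [ 0.004 -0.002  0.009] turn [ 0.001  0.    -0.   ] rows~0.1
```

View pics/w14.png

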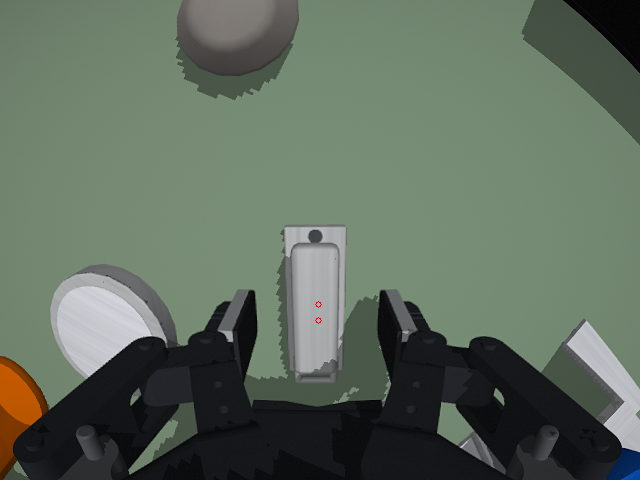

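The lever is centred and aligned between the pads at (317,305). I'll close on it.

Call:
play_rows --series "0.003 0 0.006 0 0 0 0.6;0.003 0 0.006 0 0 0 0.3;0.003 0 0.006 0 0 0 0;0.003 0 0.006 0 0 0 0;0.003 0 0.006 0 0 0 0" --grip_force 50

```text
time_s: 19.72
tool_pos: [439.8, -108.2, 9.0]
orientation: [180.0, 0.0, 115.9]
ft_force: [-2.7, 1.7, 10.9]
grip_width: 0.196
```

Call:
play_rows --series "0 0 0 0 0 0 0;0 0 0 0 0 0 0;0 0 -0.03 0 0 0 0;0 0 -0.1 0 0 0 0;0 0 -0.2 0 0 0 0"

```text
time_s: 20.13
tool_pos: [437.9, -107.8, 68.1]
orientation: [-179.8, -0.1, 115.9]
ft_force: [0.2, -0.4, -1.6]
grip_width: 0.196
```

Call:
play_rows --series "0 0 -0.1 0 0 -0.03 0;0 0 -0.2 0 0 -0.07 0;0 0 -0.2 0 0 -0.1 0;0 0 -0.2 0 0 -0.14 0;0 0 -0.2 0 0 -0.18 0"

```text
time_s: 20.55
tool_pos: [439.7, -108.3, 129.6]
orientation: [180.0, 0.1, 148.6]
ft_force: [-0.5, -0.4, -1.5]
grip_width: 0.205
```

Run:
```python
from h import *
print(pose()[2]['grip_width']);go([630,134,130],180)
```

```text
0.20459914730952908
GO [630, 134, 130] 180 shift [-1.20e-01  1.02e+00 -1.00e-03] turn [ 0.     0.    -0.175] rows~7.4
```

Call:
play_rows --series "-0.015 0.1 0 0 0 -0.035 0;-0.03 0.22 0 0 0 -0.07 0;-0.045 0.34 0 0 0 -0.105 0;-0.055 0.45 0 0 0 -0.14 0;-0.065 0.55 0 0 0 -0.175 0"

```text
time_s: 20.97
tool_pos: [543.8, 23.6, 129.0]
orientation: [180.0, 0.0, -179.9]
ft_force: [0.6, -0.0, -0.9]
grip_width: 0.195
```

Run:
```python
from h import *
print(pose()[0]);go([625.5,133.5,110],180)
```

```text
[543.79084893  23.5730346  128.96898882]
GO [625.5, 133.5, 110] 180 shift [-0.273  0.366  0.063] turn [0. 0. 0.] rows~3.3
```

Call:
play_rows --series "-0.08 0.1 0.02 0 0 0 0;-0.16 0.2 0.04 0 0 0 0;-0.23 0.3 0.06 0 0 0 0;-0.27 0.36 0.06 0 0 0 0;-0.27 0.36 0.06 0 0 0 0"

```text
time_s: 21.38
tool_pos: [625.7, 133.0, 109.8]
orientation: [180.0, -0.0, 179.9]
ft_force: [2.0, 1.1, -1.3]
grip_width: 0.195
```

Call:
play_rows --series "0 0 0 0 0 0 0;0 0 0 0 0 0 0"

```text
time_s: 21.55
tool_pos: [624.1, 129.1, 110.7]
orientation: [-180.0, -0.0, 179.7]
ft_force: [0.2, -0.5, -1.1]
grip_width: 0.197
```

```bash
cat >> h.py <<'E'
def rect(im,T,c,lx,ly,z,yaw,col=(0,0,255)):
    a=np.radians(yaw);ux=np.array([np.cos(a),np.sin(a)]);uy=np.array([-ux[1],ux[0]])
    pts=[]
    k=[(1,1),(-1,1),(-1,-1),(1,-1),(1,1)]
    for (a0,b0),(a1,b1) in zip(k,k[1:]):
        for t in np.linspace(0,1,12):
            q=np.array(c[:2])+ux*lx/2*(a0+(a1-a0)*t)+uy*ly/2*(b0+(b1-b0)*t);pts.append(proj('wrist',np.array([*q,z]),T))
    cv2.polylines(im,[np.round(np.array(pts)*8).astype(np.int32)],True,col,1,cv2.LINE_AA,3)
E
python3 - <<'E'
from h import *
T=look('w15',['latch','latch_insert']);p=pose()[0];print(p)
im=cv2.imread('pics/w15.png')
rect(im,T,(630.2,133.5),86,40,50,0.3);rect(im,T,(p[0]+4.5,p[1]),72,26,p[2]-9,0,(0,255,255))
cv2.imwrite('pics/w15c.png',im)
go([625.5,133.5,51],180)
E
```

```text
tcp [624.1 128.7 110.8] [-180.    -0.   179.7] t 21.6
wrist latch 0.96 [624. 127. 100.] px [316. 298.]
[624.1701037  128.54526233 110.96024705]
GO [625.5, 133.5, 51] 180 shift [-0.004  0.017  0.2  ] turn [-0.     0.    -0.002] rows~1.4
```

View pics/w15c.png

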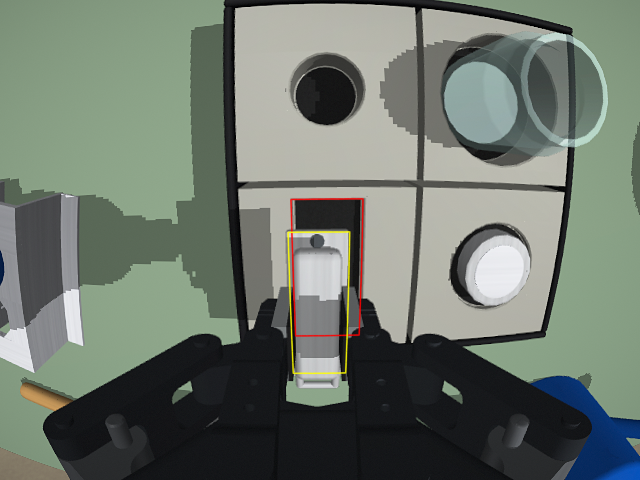

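Call:
play_rows --series "-0.004 0.017 0.02 0 0 -0.002 0;-0.004 0.017 0.08 0 0 -0.002 0;-0.004 0.017 0.13 0 0 -0.002 0;-0.004 0.017 0.16 0 0 -0.002 0;-0.004 0.017 0.16 0 0 -0.002 0"

```text
time_s: 22.12
tool_pos: [624.3, 134.2, 60.3]
orientation: [-180.0, -0.2, -179.9]
ft_force: [-1.1, -0.4, -2.2]
grip_width: 0.196
```

Run:
```python
from h import *
T=look('w16',['latch']);p=pose()[0];print(p)
im=cv2.imread('pics/w16.png')
rect(im,T,(630.2,134.7),86,40,50,0.3);rect(im,T,(p[0]+4.5,p[1]),72,26,p[2]-9,0,(0,255,255))
cv2.imwrite('pics/w16c.png',cv2.resize(im[150:410,200:440],None,fx=2.3,fy=2.3))
go([625.5,133.5,51],180)
```

```text
tcp [625.  134.3  61.7] [-1.800e+02 -1.000e-01 -1.799e+02] t 22.1667
wrist latch 0.98 [625. 134.  53.] px [320. 302.]
[625.59387396 134.46123987  62.61888187]
GO [625.5, 133.5, 51] 180 shift [ 0.    -0.003  0.039] turn [-0. -0.  0.] rows~0.3
```

View pics/w16c.png

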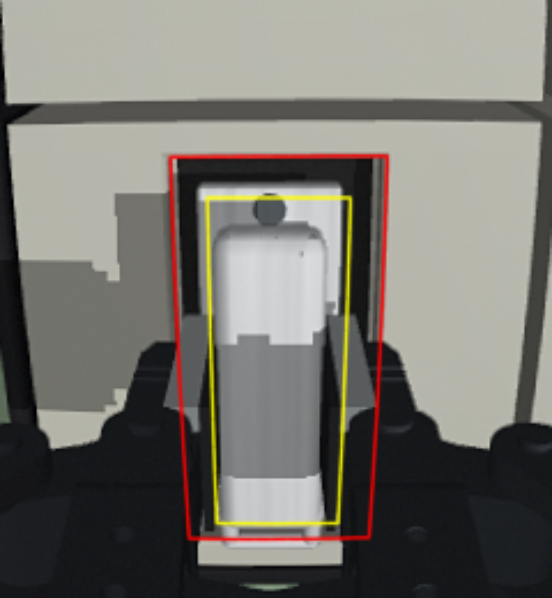

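Call:
play_rows --series "-0.003 0.004 0.01 0 0 0 0;-0.003 0.004 0.02 0 0 0 0;-0.003 0.004 0.03 0 0 0 0;-0.003 0.004 0.034 0 0 0 0;-0.003 0.004 0.034 0 0 0 0"

```text
time_s: 22.63
tool_pos: [626.4, 135.7, 51.9]
orientation: [-180.0, -0.0, -179.9]
ft_force: [-0.4, -0.1, -2.1]
grip_width: 0.2
```

Call:
play_rows --series "0 0 0.003 0 0 0 0;0 0 0.005 0 0 0 0;0 0 0.005 0 0 0 0"

```text
time_s: 22.88
tool_pos: [626.7, 135.8, 51.1]
orientation: [180.0, 0.0, -179.9]
ft_force: [-1.8, 0.3, 2.7]
grip_width: 0.198
```

Call:
play_rows --series "0 0 0.002 0 0 0 0;0 0 0.002 0 0 0 0.3;0 0 0 0 0 0 0.45;0 0 0 0 0 0 0.5;0 0 -0.06 0 0 0 0.5"

```text
time_s: 23.3
tool_pos: [624.8, 135.4, 65.9]
orientation: [-179.9, -0.3, -179.9]
ft_force: [-0.4, 0.2, -0.8]
grip_width: 0.5
```

Call:
play_rows --series "0 0 -0.13 0 0 0 0.8;0 0 -0.26 0 0 0 1;0 0 -0.36 0 0 0 1;0 0 -0.36 0 0 0 1"

```text
time_s: 23.63
tool_pos: [629.1, 136.3, 183.5]
orientation: [179.9, 0.5, -179.9]
ft_force: [1.5, 0.2, 0.6]
grip_width: 0.996
```

Run:
```python
from h import *
T=look('w17',['latch']);print(pose()[0])
go([632,-126,160],180)
```

```text
tcp [628.4 136.1 180.3] [ 179.9    0.3 -179.9] t 23.6833
wrist latch 0.92 [630. 132.  43.] px [313. 227.]
wrist latch 0.67 [526. 237.  18.] px [438. 101.]
[627.37314351 135.89749924 177.88438392]
GO [632, -126, 160] 180 shift [-0.014 -0.873  0.059] turn [0.    0.001 0.   ] rows~6.3
```

View pics/w17.png

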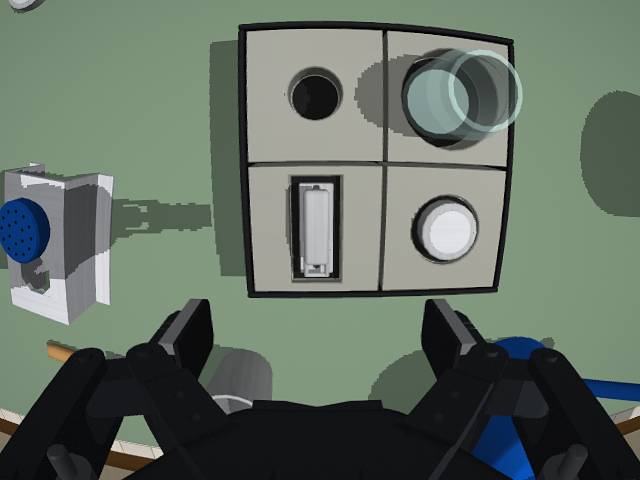

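The latch lies flat in its seat at (315,228). Next is the rose.

Call:
play_rows --series "0 -0.12 0 0 0 0 1;0 -0.24 0 0 0 0 1;0 -0.36 0 0 0 0 1;0 -0.48 0 0 0 0 1;0 -0.6 0 0 0 0 1"

```text
time_s: 24.15
tool_pos: [625.9, -45.8, 175.1]
orientation: [180.0, -0.1, -179.9]
ft_force: [0.1, 0.0, -0.9]
grip_width: 1.001
```

Call:
play_rows --series "0.05 -0.12 0.03 0 0 0 1;0.08 -0.22 0.03 0 0 0 1;0.08 -0.27 0.03 0 0 0 1;0.08 -0.27 0.03 0 0 0 1;0.08 -0.27 0.03 0 0 0 1"

```text
time_s: 24.57
tool_pos: [602.7, -125.6, 166.7]
orientation: [180.0, -0.1, -180.0]
ft_force: [-0.4, 0.3, 0.2]
grip_width: 1.003
```

Call:
play_rows --series "0 0 0 0 0 0 1;0 0 0 0 0 0 1;0 0 0 0 0 0 1"

```text
time_s: 24.82
tool_pos: [603.2, -124.1, 167.5]
orientation: [180.0, -0.0, -179.8]
ft_force: [-0.5, -0.7, -0.4]
grip_width: 1.003
```

Run:
```python
from h import *
T=look('w18',['rose','hanger']);print(pose()[0])
im=cv2.imread('pics/w18.png');cv2.imwrite('pics/w18c.png',cv2.resize(im[100:420,200:440],None,fx=1.8,fy=1.8))
```

```text
tcp [ 603.2 -124.3  167.6] [ 180.    -0.  -179.8] t 24.8667
wrist rose 0.63 [ 624. -128.   35.] px [314. 256.]
[ 603.13690837 -124.63143937  167.69010387]
```

View pics/w18.png

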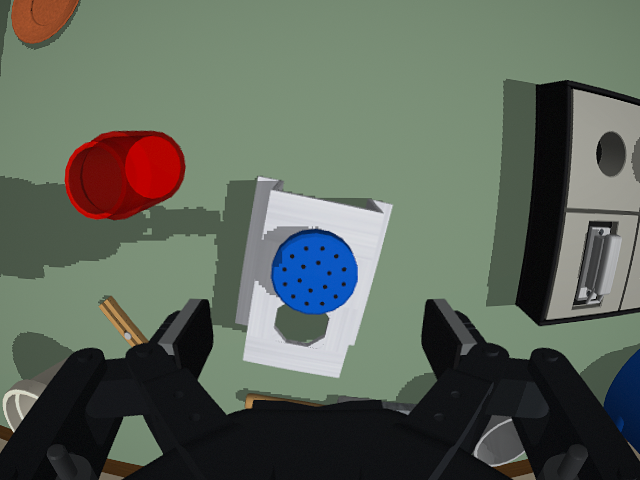

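View pics/w18c.png

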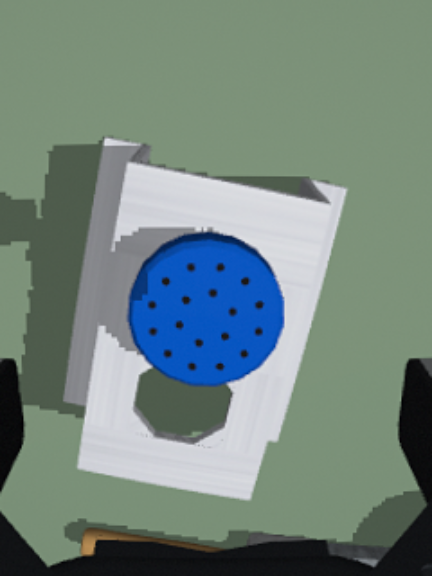

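```bash
cat > fit.py <<'E'
from h import *
T=T_wc('wrist');g=lambda u,v,z:atz('wrist',(200+u/1.8,100+v/1.8),z,T)
C=[g(128,163,60),g(331,203,60),g(250,499,60),g(79,467,60)]
for a,b in ((0,1),(1,2),(2,3),(3,0)):
    d=C[b]-C[a];print(np.round(C[a],1),np.round(np.linalg.norm(d),1),np.degrees(np.arctan2(d[1],d[0])))
c=np.mean(C,0);print('centre',c)
r=g(206,308,83);print('rose',r)
print('hole',g(183,399,60))
for yaw in (-15,-14):
    a=np.radians(yaw);u=np.array([np.cos(a),np.sin(a)]);print(yaw,'narrow',c[:2]-22*u,'wide',c[:2]+25*u)
E
python3 fit.py
```

```text
[ 568.4 -157.3   60. ] 79.3 78.90129282850134
[583.7 -79.4  60. ] 140.3 -11.577127985599901
[ 721.1 -107.6   60. ] 79.4 -102.11999509685096
[ 704.4 -185.2   60. ] 138.9 168.4012225789686
centre [ 644.39391002 -132.36259375   60.        ]
rose [ 618.0243639  -127.53211496   83.        ]
hole [ 667.96541947 -137.42887244   60.        ]
-15 narrow [ 623.14354184 -126.66857476] wide [ 668.54205567 -138.83306988]
-14 narrow [ 623.04740404 -127.04031205] wide [ 668.65130317 -138.41064114]
```

The wrist view shows the hanger plate's four corners and the rose at (314,272). The hole is at (302,322) and the slot yaw is about -11.5°. I'll turn the jaws along the slot, so that closing doesn't press the neck sideways.

Call:
play_rows --series "0 0 0 0 0 0.038 1;0 0 0 0 0 0.076 1;0 0 0 0 0 0.114 1;0 0 0 0 0 0.152 1;0 0 0 0 0 0.19 1"

```text
time_s: 25.38
tool_pos: [603.1, -125.0, 167.7]
orientation: [180.0, 0.0, 145.6]
ft_force: [-0.3, 0.3, -0.3]
grip_width: 1.003
```

Call:
play_rows --series "0 0 0 0 0 0.038 1;0 0 0 0 0 0.076 1;0 0 0 0 0 0.114 1;0 0 0 0 0 0.152 1;0 0 0 0 0 0.19 1"

```text
time_s: 25.8
tool_pos: [603.1, -125.0, 167.7]
orientation: [180.0, 0.0, 111.4]
ft_force: [-0.3, -0.1, -0.0]
grip_width: 1.001
```

Call:
play_rows --series "0 0 0 0 0 0.038 1;0 0 0 0 0 0.076 1;0 0 0 0 0 0.114 1;0 0 0 0 0 0.152 1;0 0 0 0 0 0.185 1"

```text
time_s: 26.22
tool_pos: [603.1, -125.0, 167.8]
orientation: [180.0, -0.0, 78.1]
ft_force: [0.8, 0.3, 0.6]
grip_width: 0.998
```

Run:
```python
from h import *
print(pose()[0],pose()[2]['orientation'],pose()[2]['qpos']);go([621.5,-127.7,125],78.5)
```

```text
[ 603.08508061 -124.99599313  167.75412808] [ 1.79994762e+02 -1.39923408e-03  7.80569978e+01] [-1.17100958e+01  2.70298865e+01  9.76068436e+00  7.27255545e+01
  1.37793132e-03  9.02329065e+01]
GO [621.5, -127.7, 125] 78.5 shift [0.004 0.062 0.143] turn [ 0.    -0.    -0.002] rows~1.1
```

Call:
play_rows --series "0.004 0.062 0.02 0 0 -0.002 1;0.004 0.062 0.08 0 0 -0.002 1;0.004 0.062 0.12 0 0 -0.002 1;0.004 0.062 0.12 0 0 -0.002 1;0.004 0.062 0.12 0 0 -0.002 1"

```text
time_s: 26.63
tool_pos: [621.1, -127.6, 131.5]
orientation: [-179.9, -0.0, 78.8]
ft_force: [-0.2, -0.5, -0.4]
grip_width: 0.999
```

Run:
```python
from h import *
T=look('w19',['rose'],[(668.9,-137.3,60)]);print(pose()[0])
im=cv2.imread('pics/w19.png')
circ(im,T,(621.5,-127.7),29,82);rect(im,T,(644.4,-132.4),140,80,60,-11.5);circ(im,T,(668.9,-137.3),20,60)
cv2.imwrite('pics/w19c.png',im)
```

```text
tcp [ 621.5 -127.7  132.4] [180.   -0.   78.8] t 26.6833
[ 621.81342711 -127.80953958  132.76121606]
```

View pics/w19c.png

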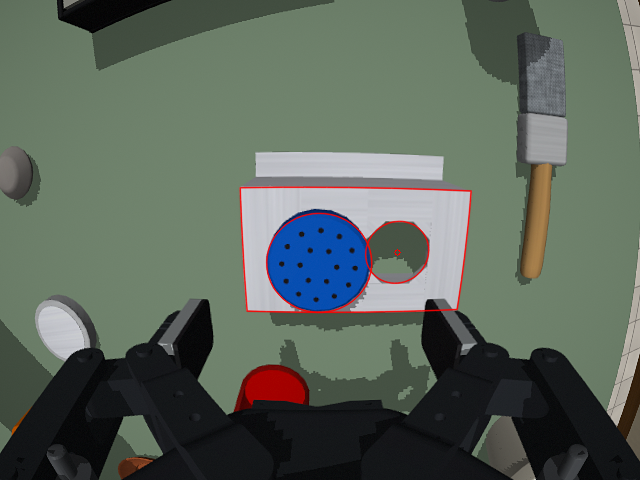

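The fit is excellent: the rose at (320,261), the wide end at (398,252) and the plate outline all match. I'll descend.

Call:
play_rows --series "0 0 0.06 0 0 0 1;0 0 0.14 0 0 0 1;0 0 0.2 0 0 0 1;0 0 0.22 0 0 0 1;0 0 0.23 0 0 0 1"

```text
time_s: 27.15
tool_pos: [621.2, -127.8, 62.6]
orientation: [-180.0, -0.0, 78.8]
ft_force: [-0.5, -0.6, 0.5]
grip_width: 1.0
```

Call:
play_rows --series "0 0 0.004 0 0 0 1;0 0 0.006 0 0 0 1;0 0 0.006 0 0 0 1"

```text
time_s: 27.4
tool_pos: [622.1, -128.0, 62.1]
orientation: [179.9, -0.0, 78.7]
ft_force: [-0.3, 1.3, 0.1]
grip_width: 0.999
```

Call:
play_rows --series "0 0 0 0 0 0 0.8;0 0 0 0 0 0 0.7;0 0 0 0 0 0 0.4;0 0 0 0 0 0 0.4;0 0 0 0 0 0 0.4" --grip_force 30

```text
time_s: 27.82
tool_pos: [621.7, -127.9, 61.7]
orientation: [179.9, -0.0, 78.7]
ft_force: [-1.1, 1.2, 4.5]
grip_width: 0.665
```

Call:
play_rows --series "0 0 -0.006 0 0 0 0.4;0 0 -0.012 0 0 0 0.4;0 0 -0.012 0 0 0 0.4"

```text
time_s: 28.07
tool_pos: [621.6, -127.9, 65.0]
orientation: [180.0, 0.0, 78.8]
ft_force: [-0.3, -0.9, -1.6]
grip_width: 0.66
```

Call:
play_rows --series "0 0.02 0 0 0 0 0.4;0 0.05 0 0 0 0 0.4;0 0.08 0 0 0 0 0.4;0 0.11 0 0 0 0 0.4;0 0.14 0 0 0 0 0.4"

```text
time_s: 28.48
tool_pos: [663.4, -136.2, 64.4]
orientation: [-180.0, -0.0, 78.8]
ft_force: [-0.3, 0.4, -0.4]
grip_width: 0.665
```

Run:
```python
from h import *
T=look('w20',[],[(668.9,-137.3,60)]);go([668.9,-137.4,64.5],78.7)
im=cv2.imread('pics/w20.png')
circ(im,T,(668.9,-137.3),20,60);rect(im,T,(644.4,-132.4),140,80,60,-11.5)
cv2.imwrite('pics/w20c.png',im)
```

```text
tcp [ 664.5 -136.4   64.2] [180.    0.   78.7] t 28.5333
GO [668.9, -137.4, 64.5] 78.7 shift [-0.     0.015 -0.001] turn [0. 0. 0.] rows~0.1
```

View pics/w20c.png

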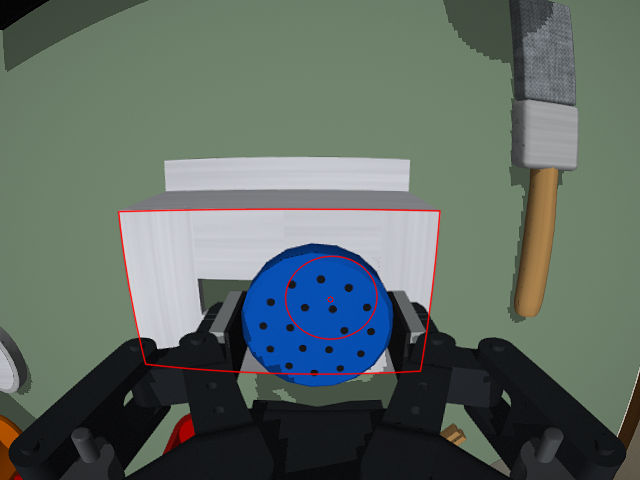

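Call:
play_rows --series "0 0.01 0 0 0 0 0.4;0 0.014 0 0 0 0 0.4;0 0.014 0 0 0 0 0.4;0 0.014 -0.02 0 0 0 0.4;0 0.014 -0.04 0 0 0 0.4"

```text
time_s: 28.95
tool_pos: [666.3, -136.8, 76.9]
orientation: [-180.0, -0.0, 78.7]
ft_force: [0.6, 0.2, -0.5]
grip_width: 0.66
```

Call:
play_rows --series "0 0 -0.03 0 0 0 0.4;0 0 -0.07 0 0 0 0.4;0 0 -0.15 0 0 0 0.4;0 0 -0.22 0 0 0 0.4;0 0 -0.22 0 0 0 0.4"

```text
time_s: 29.37
tool_pos: [668.6, -137.3, 148.3]
orientation: [179.6, 0.0, 78.8]
ft_force: [0.9, -0.6, 0.6]
grip_width: 0.661
```

Run:
```python
from h import *
print(pose()[0],pose()[2]['grip_width']);go([526,133.5,140],78.7)
```

```text
[ 668.5953705  -137.25575317  148.29195868] 0.661422230035158
GO [526, 133.5, 140] 78.7 shift [ 0.792 -0.642  0.023] turn [0.002 0.    0.   ] rows~7.3
```

Call:
play_rows --series "0.07 -0.06 0 0 0 0 0.4;0.16 -0.13 0 0 0 0 0.4;0.25 -0.2 0 0 0 0 0.4;0.34 -0.28 0 0 0 0 0.4;0.43 -0.35 0 0 0 0 0.4"

```text
time_s: 29.78
tool_pos: [587.7, 11.3, 143.1]
orientation: [180.0, -0.0, 78.7]
ft_force: [0.3, 0.1, -0.1]
grip_width: 0.662
```

Run:
```python
from h import *
print(pose()[0],pose()[2]['orientation']);go([526,133.5,115],78.7)
```

```text
[587.70601966  11.29088813 143.13435081] [ 1.79964005e+02 -1.02041064e-02  7.87297444e+01]
GO [526, 133.5, 115] 78.7 shift [ 0.359 -0.281  0.094] turn [ 0. -0.  0.] rows~3.4
```

Call:
play_rows --series "0.09 -0.07 0 0 0 0 0.4;0.18 -0.14 0 0 0 0 0.4;0.27 -0.21 0.02 0 0 0 0.4;0.34 -0.26 0.05 0 0 0 0.4;0.355 -0.277 0.07 0 0 0 0.4"

```text
time_s: 30.2
tool_pos: [526.7, 133.9, 121.8]
orientation: [180.0, -0.1, 78.9]
ft_force: [0.6, 0.4, -1.2]
grip_width: 0.66
```

Call:
play_rows --series "0 0 0 0 0 0 0.4;0 0 0 0 0 0 0.4;0 0 0 0 0 0 0.4;0 0 0 0 0 0 0.4"

```text
time_s: 30.53
tool_pos: [529.0, 129.8, 122.1]
orientation: [180.0, -0.0, 78.7]
ft_force: [-1.1, 0.6, -1.2]
grip_width: 0.665
```

Run:
```python
from h import *
T=look('w21',['rose','rose_insert']);p=pose()[0];print(p,pose()[2]['orientation']);go([526,133.5,52],78.7)
im=cv2.imread('pics/w21.png')
circ(im,T,(526,133.3),20,50);circ(im,T,(p[0],p[1]),29,p[2]+20,(0,255,255));circ(im,T,(525.5,237),40,50)
rect(im,T,(630.2,134.7),86,40,50,0.3)
cv2.imwrite('pics/w21c.png',im)
```

```text
tcp [529.  129.9 121.9] [180.   -0.   78.7] t 30.5833
wrist rose 0.68 [532. 128.  94.] px [324. 282.]
wrist rose_insert 0.57 [526. 133.   7.] px [313. 230.]
[528.71307393 130.10627929 121.73362989] [ 1.79979024e+02 -6.53431488e-03  7.86847551e+01]
GO [526, 133.5, 52] 78.7 shift [ 0.009 -0.011  0.232] turn [ 0. -0. -0.] rows~1.7
```

View pics/w21c.png

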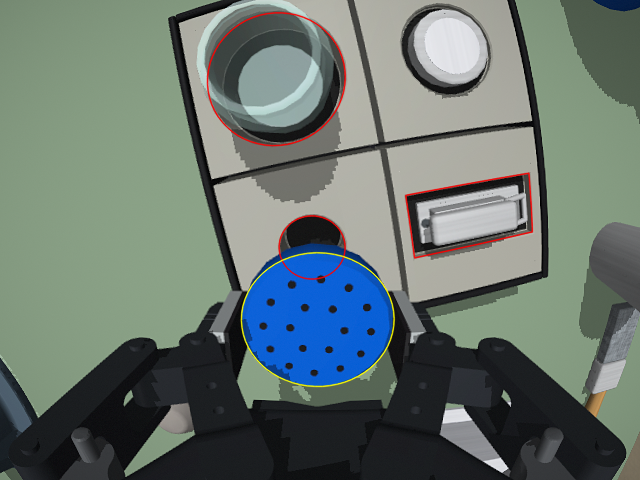

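Call:
play_rows --series "0.009 -0.011 0 0 0 0 0.4;0.009 -0.011 0.03 0 0 0 0.4;0.009 -0.011 0.08 0 0 0 0.4;0.009 -0.011 0.11 0 0 0 0.4;0.009 -0.011 0.12 0 0 0 0.4"

```text
time_s: 31.1
tool_pos: [524.4, 133.9, 83.6]
orientation: [-179.9, 0.1, 78.8]
ft_force: [0.0, -0.0, -1.2]
grip_width: 0.666
```

Run:
```python
from h import *
print(pose()[0],pose()[2]['ft_force']);go([526,133.4,54],78.7)
```

```text
[524.41348747 133.8598929   83.57771578] [ 0.03820532 -0.03010266 -1.17854752]
GO [526, 133.4, 54] 78.7 shift [-0.     0.006  0.099] turn [-0.001  0.     0.   ] rows~0.7
```

Call:
play_rows --series "0 0.004 0.015 0 0 0 0.4;0 0.004 0.035 0 0 0 0.4;0 0.004 0.06 0 0 0 0.4;0 0.004 0.085 0 0 0 0.4;0 0.004 0.095 0 0 0 0.4"

```text
time_s: 31.52
tool_pos: [526.2, 133.8, 55.8]
orientation: [-179.9, 0.0, 78.8]
ft_force: [-0.6, 0.2, -0.9]
grip_width: 0.661
```

Call:
play_rows --series "0 0 0.004 0 0 0 0.4;0 0 0.008 0 0 0 0.4;0 0 0.008 0 0 0 0.4"

```text
time_s: 31.77
tool_pos: [526.7, 133.9, 54.6]
orientation: [180.0, -0.0, 78.8]
ft_force: [-0.0, -0.9, -1.4]
grip_width: 0.663
```

Call:
play_rows --series "0.001 -0.001 0.004 0 0 0 0.4;0.001 -0.001 0.008 0 0 0 0.4;0.001 -0.001 0.011 0 0 0 0.4;0.001 -0.001 0.011 0 0 0 0.4"

```text
time_s: 32.1
tool_pos: [526.6, 134.3, 51.7]
orientation: [180.0, -0.0, 78.8]
ft_force: [-1.5, -0.3, 3.1]
grip_width: 0.66
```

Contact at the expected height. I'll release.

Call:
play_rows --series "0 0 0 0 0 0 0.75;0 0 0 0 0 0 0.85;0 0 0 0 0 0 0.95;0 0 0 0 0 0 1;0 0 0 0 0 0 1"

```text
time_s: 32.52
tool_pos: [526.5, 134.2, 51.3]
orientation: [180.0, 0.0, 78.8]
ft_force: [-0.5, 0.2, -0.3]
grip_width: 0.998
```

Call:
play_rows --series "0 0 -0.05 0 0 0 1;0 0 -0.15 0 0 0 1;0 0 -0.28 0 0 0 1;0 0 -0.4 0 0 0 1;0 0 -0.5 0 0 0 1"

```text
time_s: 32.93
tool_pos: [526.5, 134.2, 204.0]
orientation: [179.9, -0.0, 78.7]
ft_force: [0.3, 0.6, 0.0]
grip_width: 1.003
```

Call:
play_rows --series "0.1 0 0 0 0 0 1;0.1 -0.12 0 0 0 0 1;0.1 -0.24 0 0 0 0 1;0.1 -0.3 0 0 0 0 1;0.1 -0.3 0 0 0 0 1"

```text
time_s: 33.35
tool_pos: [441.1, 181.8, 201.6]
orientation: [-180.0, 0.0, 78.9]
ft_force: [1.0, 0.3, 0.6]
grip_width: 0.996
```

Run:
```python
from h import *
T=look('w22',['rose','jar','lid','latch'])
for n in ('side','top'):
    im=vision.get_image(n)[:,:,::-1];cv2.imwrite(f'pics/{n}9.png',im)
    find(n,['jar','lid','latch','rose'],T_wc(n))
im=cv2.imread('pics/side9.png');cv2.imwrite('pics/side9c.png',cv2.resize(im[120:240,220:370],None,fx=5,fy=5,interpolation=cv2.INTER_CUBIC))
```

```text
tcp [442.9 181.6 201.7] [180.   -0.   78.8] t 33.4
wrist rose 0.83 [529. 132.  27.] px [422. 251.]
wrist rose 0.42 [632. 133.  43.] px [527. 234.]
wrist jar 0.74 [525. 239.  18.] px [398. 135.]
wrist lid 0.75 [629. 240.  45.] px [516. 119.]
wrist latch 0.78 [628. 133.  42.] px [523. 235.]
wrist latch 0.50 [630. 241.   4.] px [496. 119.]
side jar 0.82 [ 284. -278.    1.] px [348. 359.]
side jar 0.72 [526. 235.  15.] px [269. 185.]
side jar 0.57 [ 556. -270.   -4.] px [424. 284.]
side jar 0.57 [ 234. -381.   -2.] px [370. 408.]
side lid 0.64 [527. 135.   7.] px [295. 205.]
side lid 0.58 [632. 238.  46.] px [296. 158.]
side latch 0.79 [632. 136.  40.] px [322. 176.]
side rose 0.72 [529. 138.  23.] px [295. 200.]
top jar 0.67 [ 230. -384.   -1.] px [458. 325.]
top jar 0.64 [522. 233.  16.] px [197. 207.]
top jar 0.64 [ 553. -271.   -2.] px [405. 192.]
top jar 0.64 [ 276. -283.    0.] px [415. 307.]
top lid 0.90 [626. 238.  43.] px [193. 162.]
top lid 0.24 [531. 129.   4.] px [241. 204.]
top latch 0.64 [625. 132.  44.] px [237. 162.]
top rose 0.90 [525. 134.  29.] px [237. 205.]
```

View pics/w22.png

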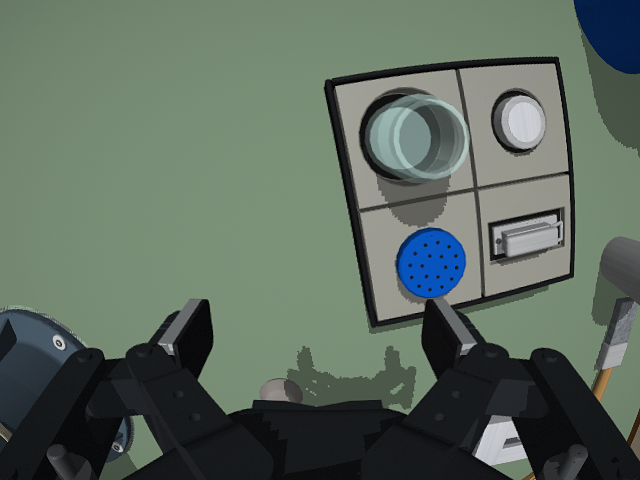

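View pics/side9c.png

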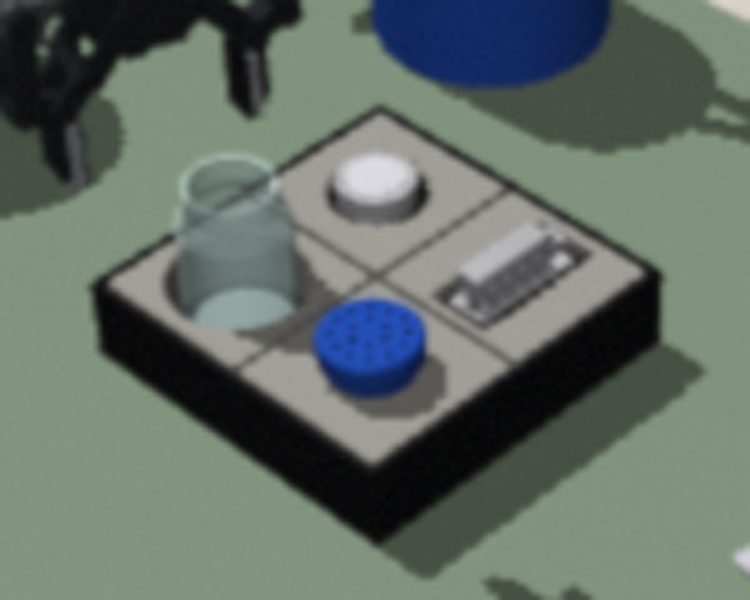

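The side view shows all four things home and level: the jar at its well, the lid in its seat, the latch flat and the rose's collar on its block. I'll let the arm settle and hand in.

Call:
play_rows --series "0 0 0 0 0 0 1;0 0 0 0 0 0 1;0 0 0 0 0 0 1;0 0 0 0 0 0 1;0 0 0 0 0 0 1"

```text
time_s: 34.52
tool_pos: [444.0, 181.2, 201.3]
orientation: [180.0, -0.0, 78.8]
ft_force: [0.1, -0.1, -0.0]
grip_width: 1.002
```

```bash
python3 -c "
from station import ctrl
print(ctrl.hand_in())"
```

```text
the job is handed in; nothing more can be done
None
```

I packed all four things in the order given: jar, small lid, latch, then rose. The rose was slid along to the wide end of the keyhole before I lifted it out. The job was handed in at about 34.5 s, with the gripper open and well clear of the crate.

**Final checks:** the wrist, side and top pictures show everything in its own opening and looking level. The detected origin heights match the fully home values to within about 3 mm:

| Thing | Detected height (mm) | Fully home (mm) |
|---|---|---|
| Jar | 15–18 | 15 |
| Lid | 43–46 | 45 |
| Latch | 40–44 | 42 |
| Rose | 23–29 | 26 |

**Disagreements and rework:**
- The first grip on the lid looked too high on its bevelled edge, so I opened and regripped it lower.
- The lid and latch sit about 1–2 mm off the centre of their seats, within the clearance.
- The networks also gave a few false or duplicate detections, mostly low confidence. The strongest was the side camera naming the rose's place as a lid at 0.64. The pictures contradict them.

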